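# Clear and load the lathe's blank magazine

## Robot

A 6-joint arm with a two-finger parallel gripper is mounted at the origin on the work surface. World frame = base frame: x ahead of the robot, y to its left, z up, the work surface at z = 0. Lengths are in mm, angles in rad, forces in N, time in s.
With the tool pointing down it reaches from about 300 to 775 mm from the base axis. Payload 14.6 kg.
Tool frame: the origin (TCP) lies midway between the tips of the shut fingers; the grasp point (between the pads) lies 19 mm behind it (manip.grasp_offset is the distance from the TCP to the grasp point, in mm); z points along the fingers, y is the line along which they close (so a half turn about z gives the same grasp; the last joint's range is limited). The gripper opens to 94 mm and grips with 3 to 60 N. Pads are 16 mm wide; open, the fingers measure 119 mm over their backs; the gripper's body (75 mm by 177 mm) begins 78 mm behind the grasp point.
Start: joints at [-1.172, 0.3, 1.521, -0, 1.321, -0.067], TCP at [247.018, -491.398, 205.446] pointing down, gripper open.
Joint ranges: [-3.03, 3.03], [-0.79, 2.21], [0.23, 2.52], [-1.04, 4.18], [0, 3.07], [-2.55, 2.55]. Speed limits (rad/s): [2.22, 2.22, 2.57, 3.14, 3.14, 3.14].

## Interface

Orientations are given as [roll, pitch, yaw] about the fixed x, y, z axes, in that order (R = Rz(yaw) Ry(pitch) Rx(roll)).
In Python, from cell import manip, viewer gives the robot as it stands. The module is installed in compiled form; this text tells all that it offers.
- The arm moves only by the tool move_arm, never from a script. Its argument "moves" is a list of rows, each a list of 4 numbers: the shift along the tool's x, y, z in m, then the turn about the tool's z in rad. A call has 1 to 12 rows; each row is the pose to reach, as a shift and turn from the pose commanded when the call began, along the tool's axes at that moment; what a row does not reach only later rows make up. A row lasts 1/10 s, in which the tool goes at most 50 mm and 8.59 degrees, less where a joint would pass 70% of its speed; a pose out of reach is approached as far as the arm can. A call with a gripper value outside its range is refused whole. "jaw" is the finger opening in m, from 0 to 0.094, set as the call begins (left out, the last holds). The fingers move at their own pace and stop on an object; "squeeze" is the grip in N (left out, the last holds). Time passes only in rows, so rows that repeat a pose let the fingers close. It gives the time, the measured TCP pose, the force, the opening and the grip force at its end, in the units of the state.
- manip.read_state(): the state, without advancing time (a new reading comes with each control period).
- viewer.camera(name): name is "scene" or "top" or "wrist"; returns a dict with "frame" (420x560x3 uint8, blue, green, red), "z_map" (420x560 float32, mm along the optical axis (not along the pixel's ray), 0 where there is no reading), "fx", "fy", "cx", "cy" (pixels), "origin" and "orientation" of the camera in the world. Camera axes: x right, y down, z forward; pixel columns grow to the right and rows downward; lengths in mm; the calibration is good to about 2 mm. A picture is of the moment at which its call begins.
- manip.sign_off(): hands the job in; it is judged then, once.
The state is a dict: "clock": time; "joints": joint angles; "qd": joint speeds; "effort": joint torques, N m; "eef_pos": TCP position; "eef_rot": TCP orientation; "wrist_force": force on the tool from outside, world axes, zero at the start; "moment": the same for the moment, N m; "finger_gap": finger opening in mm; "finger_force": force on a finger pad.
Only numpy, scipy, OpenCV 4.12 (cv2) and the standard library are available. Lean on these libraries where they do the work, as an engineer would, in place of code of your own. Each camera call takes 0.05 s, during which the arm holds its last target. There are 200 camera calls.

## Task

Clear the blank magazine for the lathe and load it: put the wooden offcuts left in its bays into the yellow tray, and put every square turning blank lying on the bench into a bay of its own, lengthwise, pushed square and flush against both the back fence and the side stop, and press that bay's clear cover down until it snaps shut. Only when the offcuts are in the tray and every blank is under a shut cover, slide the red transport lock fully to its end stop, away from you. Leave the finished turned bowl where it is.

Things in the scene. Friction and masses are not known exactly. Their poses are not given: they have to be found in the camera images.
- blank1: pale square turning blank, 80 x 40 x 40 mm, about 0.1 kg, loose on the bench in front of the magazine (may be absent). Origin at its centre; x runs along its 80 mm length (both ends alike).
- blank2: dark brown square turning blank, 80 x 40 x 40 mm, about 0.1 kg, loose on the bench in front of the magazine (may be absent). Origin at its centre; x runs along its 80 mm length (both ends alike).
- blank3: mid-brown square turning blank, 80 x 40 x 40 mm, about 0.1 kg, loose on the bench in front of the magazine (may be absent). Origin at its centre; x runs along its 80 mm length (both ends alike).
- magazine: blank magazine fixed to the bench: grey board 12 mm thick (x -145 to 95, y -240 to 250 mm), an aluminium back fence along its far side and three side stops, making three like bays in a row, each open to its front and right. Fence and stops stand 30 mm above the board. Origin at bench height below the robot-side face of the fence; x away from the robot, square to the fence, y left along it.
- corner1 (a point): inner corner of the left bay on the board's upper face: fence face at its x = 0, side stop's face at its y = 0, axes as the magazine's. The stop is 14 mm thick, 85 mm long; the bay lies towards -x, -y, clear for 121 mm in y. A blank that is home has its length along x, an end on the fence, its left side on the stop, its centre at (-40, -20, 20) mm.
- cover1 (a joint): hinge angle (rad) of the left bay's clear cover: 0 shut, 1.25 fully open, starts 0.95 to 1.15, leaning over the bay. Press its tab down (2 to 4 N): a stiff hinge, it stays where left; from about 0.35 rad a spring detent resists, below 0.15 rad it snaps to 0 and holds (3 to 4 N up at the tab reopens it). It cannot shut on a blank that is not home.
- cover1_tab (a point): centre of the upper face of the orange tab (21 x 40 x 4 mm, 142 mm from the hinge) at the free end of the left cover; turns with the cover.
- cover1_hinge (a point): point on the left cover's hinge axis (along the magazine's y), 45 mm above the board, 45 mm behind the fence face, mid-width of a blank that is home. Shut, the cover's plate (52 mm wide, 4 mm thick) is level with it, 1.5 mm above the blank, and its 8 mm deep lips hang 2.5 mm clear of the blank's front and right faces.
- corner2 (a point): inner corner of the middle bay on the board's upper face: fence face at its x = 0, side stop's face at its y = 0, axes as the magazine's. The stop is 14 mm thick, 85 mm long; the bay lies towards -x, -y, clear for 121 mm in y. A blank that is home has its length along x, an end on the fence, its left side on the stop, its centre at (-40, -20, 20) mm.
- cover2 (a joint): hinge angle (rad) of the middle bay's clear cover: 0 shut, 1.25 fully open, starts 0.95 to 1.15, leaning over the bay. Press its tab down (2 to 4 N): a stiff hinge, it stays where left; from about 0.35 rad a spring detent resists, below 0.15 rad it snaps to 0 and holds (3 to 4 N up at the tab reopens it). It cannot shut on a blank that is not home.
- cover2_tab (a point): centre of the upper face of the orange tab (21 x 40 x 4 mm, 142 mm from the hinge) at the free end of the middle cover; turns with the cover.
- cover2_hinge (a point): point on the middle cover's hinge axis (along the magazine's y), 45 mm above the board, 45 mm behind the fence face, mid-width of a blank that is home. Shut, the cover's plate (52 mm wide, 4 mm thick) is level with it, 1.5 mm above the blank, and its 8 mm deep lips hang 2.5 mm clear of the blank's front and right faces.
- corner3 (a point): inner corner of the right bay on the board's upper face: fence face at its x = 0, side stop's face at its y = 0, axes as the magazine's. The stop is 14 mm thick, 85 mm long; the bay lies towards -x, -y, clear for 121 mm in y. A blank that is home has its length along x, an end on the fence, its left side on the stop, its centre at (-40, -20, 20) mm.
- cover3 (a joint): hinge angle (rad) of the right bay's clear cover: 0 shut, 1.25 fully open, starts 0.95 to 1.15, leaning over the bay. Press its tab down (2 to 4 N): a stiff hinge, it stays where left; from about 0.35 rad a spring detent resists, below 0.15 rad it snaps to 0 and holds (3 to 4 N up at the tab reopens it). It cannot shut on a blank that is not home.
- cover3_tab (a point): centre of the upper face of the orange tab (21 x 40 x 4 mm, 142 mm from the hinge) at the free end of the right cover; turns with the cover.
- cover3_hinge (a point): point on the right cover's hinge axis (along the magazine's y), 45 mm above the board, 45 mm behind the fence face, mid-width of a blank that is home. Shut, the cover's plate (52 mm wide, 4 mm thick) is level with it, 1.5 mm above the blank, and its 8 mm deep lips hang 2.5 mm clear of the blank's front and right faces.
- offcut1: mid-brown wooden offcut, 45 x 30 x 25 mm, about 30 g, lying loose in the front part of the left bay (may be absent). Origin at its centre; x along its 45 mm length.
- offcut2: pale wooden offcut, 45 x 30 x 25 mm, about 30 g, lying loose in the front part of the middle bay (may be absent). Origin at its centre; x along its 45 mm length.
- offcut3: dark brown wooden offcut, 45 x 30 x 25 mm, about 30 g, lying loose in the front part of the right bay (may be absent). Origin at its centre; x along its 45 mm length.
- tray_in (a point): centre of the inner floor (5 mm above the bench) of the yellow offcut tray, fixed right of the magazine: open box 150 x 150 mm outside, walls 5 mm thick, rim 50 mm above the bench; axes square to its walls.
- lock (a joint): position (m) of the magazine's transport lock: a red knob 18 x 18 mm that slides along the magazine's +x (away from the robot), 0 at the near end, 0.055 at its end stop; starts between 0 and 0.02, slides with about 2 N and stays where it is left.
- lock_top (a point): centre of the top of the red lock knob, which stands 37 mm above the base board (top 49 mm above the bench) at the left end of the magazine (magazine y = 215 mm; 47 mm clear to the left bay's stop).
- bowl: finished turned wooden bowl, 110 mm across, 50 mm high, left of the magazine; leave alone. Origin under its centre.

How it is judged:
By the outcome, as a careful person would: the job done as asked, in the order asked, and still so for the second after the job is handed in, with the robot touching nothing.
Of blank1, blank2, blank3 only 2 to 3 are there at a start; the rules pass over those that are not, and their reading is None.
Of offcut1, offcut2, offcut3 only 2 to 3 are there at a start; the rules pass over those that are not, and their reading is None.
At some moment in a run one of blank1, blank2, blank3 may be knocked a few centimetres aside while the robot is not near it.
Once in a run the grip may slacken for a moment while it holds something.
It also fails if it takes over 210 s, if anything falls off the work surface, if the arm or the gripper's body presses on something with over 40 N, if the wrist force passes 120 N, or if a joint passes its speed limit or range.

## Working session

There is one attempt and no reset: what is moved stays moved. The work goes in short steps, Python scripts to look and compute and a tool call to move; the robot and the scene stay as the last step left them, time stands still between calls to the robot, and variables do not carry over. Pictures are saved under pics/ and viewed, at most 14 in all, crops included, and the job is handed in when it is done.

Besides the shell and the picture viewer there is one more tool, called after "Request:" by a JSON object that holds its "name" and its "arguments". move_arm: Moves the arm, as the interface text tells. Its arguments: {"type":"object","properties":{"moves":{"type":"array"},"jaw":{"type":"number"},"squeeze":{"type":"number"}},"required":["moves"]}

```bash
mkdir -p pics; cat > h.py <<'E'
import numpy as np, cv2, pickle
from cell import manip, viewer
from scipy.spatial.transform import Rotation as R
def rot(o):
    o=np.array(o,float)
    return o if o.shape==(3,3) else R.from_euler('xyz',o).as_matrix() if o.size==3 else R.from_quat(o).as_matrix()
def shot(n,f=None):
    c=viewer.camera(n); c['R']=rot(c['orientation']); c['o']=np.array(c['origin'],float)
    if f: cv2.imwrite(f'pics/{f}.png',c['frame'])
    return c
def cloud(c):
    z=c['z_map']; v,u=np.mgrid[:z.shape[0],:z.shape[1]]
    p=np.stack([(u-c['cx'])/c['fx']*z,(v-c['cy'])/c['fy']*z,z],-1)@c['R'].T+c['o']
    p[z<=0]=np.nan
    return p
def ray(c,u,v,h):
    d=c['R']@np.array([(u-c['cx'])/c['fx'],(v-c['cy'])/c['fy'],1.0]); return c['o']+d*(h-c['o'][2])/d[2]
def proj(c,p):
    q=c['R'].T@(np.array(p,float)-c['o']); return np.array([c['fx']*q[0]/q[2]+c['cx'],c['fy']*q[1]/q[2]+c['cy']])
E
python3 - <<'E'
from h import *
s=manip.read_state(); print({k:np.round(v,3) for k,v in s.items()})
for n in('scene','top'):
    c=shot(n,n+'0'); print(n,c['fx'],c['cx'],c['cy'],np.round(c['o'],1),c['orientation']); pickle.dump(c,open(n+'0.pkl','wb'))
    p=cloud(c); print(np.nanmin(p,(0,1)),np.nanmax(p,(0,1)))
E
```

```text
{'clock': np.float64(0.0), 'joints': array([-1.172,  0.3  ,  1.522,  0.   ,  1.321, -0.067]), 'qd': array([ 0.001, -0.   ,  0.001, -0.   , -0.   , -0.   ]), 'effort': array([-0.0000e+00, -5.3180e+01, -3.5274e+01,  7.1000e-02,  2.4000e-02,
       -0.0000e+00]), 'eef_pos': array([ 246.891, -491.177,  204.878]), 'eef_rot': array([-3.14 , -0.   ,  0.466]), 'wrist_force': array([ 0.112, -0.999, -0.348]), 'moment': array([ 0.023, -0.005, -0.01 ]), 'finger_force': np.float64(0.0), 'finger_gap': np.float64(93.757)}
scene 481.01648393428036 288.34920008399405 208.22660279190032 [1283.4 -323.   987. ] [-2.41511670e+00  2.04334302e-03  1.14482254e+00]
[-1812.23097931  -918.39204121  -772.91345139] [1157.98908319 1947.17737168  557.9335016 ]
top 484.25575425703283 285.1343909327739 207.47966403274347 [ 305.1   10.7 1194.2] [-2.93889848e+00  3.03505770e-04 -1.61341563e+00]
[   51.87720691 -1281.43676451  -771.78985515] [1680.15425704 1212.45676753  696.69082562]
```

View pics/top0.png

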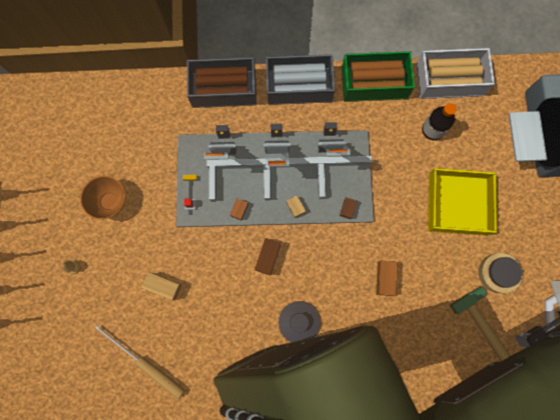

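View pics/scene0.png

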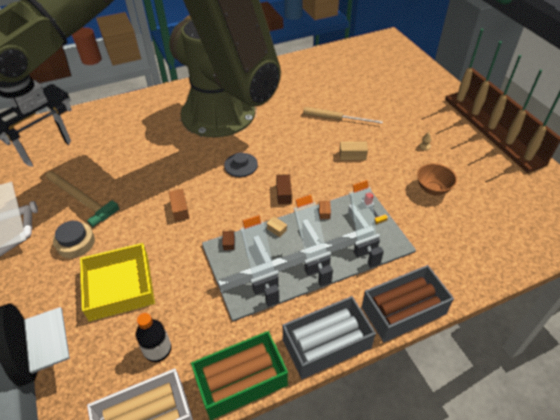

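The top view shows three blanks: pale (161,286), dark (268,256) and mid-brown (387,278). The offcuts are at (239,208), (296,206) and (349,208), the lock at (188,203), the tray at (463,201) and the bowl at (104,197). The scene view shows the same items, with the covers open and their orange tabs up.

```bash
cat > meas.py <<'E'
from h import *
def rect(P):
    (c,s,a)=cv2.minAreaRect(P[:,:2].astype(np.float32)); 
    if s[0]<s[1]: s=s[::-1]; a+=90
    a=(a+90)%180-90
    return np.round(c,1),np.round(s,1),round(a,1)
def comps(c,mask,p,minpx=25):
    n,l,st,_=cv2.connectedComponentsWithStats(mask.astype(np.uint8))
    for i in range(1,n):
        if st[i,4]>=minpx: yield (l==i),st[i]
E
python3 - <<'E'
from meas import *
for n in('top','scene'):
    c=pickle.load(open(n+'0.pkl','rb')); p=cloud(c); hsv=cv2.cvtColor(c['frame'],cv2.COLOR_BGR2HSV); H,S,V=[hsv[...,i].astype(int) for i in range(3)]
    x,y,z=p[...,0],p[...,1],p[...,2]
    ws=(x>280)&(x<760)&(y>-400)&(y<420)
    print(n,'bench z',np.nanmedian(z[ws&(abs(z)<8)]))
    print(' blanks/offcuts')
    for m,st in comps(c,ws&(z>22)&(z<46)&(S>50),p,30):
        P=p[m]; zt=np.median(P[:,2]); T=P[abs(P[:,2]-np.percentile(P[:,2],80))<4]
        print(st[:2]+st[2:4]//2,st[4],'z',round(np.percentile(P[:,2],80),1),rect(T),'hsv',np.median(hsv[m],0))
    b=ws&(abs(z-12)<4)&(S<50)
    for m,st in comps(c,b,p,400): print(' board',st,rect(p[m]),np.median(z[m]))
    b=ws&(S<60)&(z>36)&(z<48)
    for m,st in comps(c,b,p,20): print(' fence/stops',st,rect(p[m]),np.median(z[m]))
    ye=ws&(H>24)&(H<34)&(S>180)&(V>100)
    for m,st in comps(c,ye,p,300): 
        P=p[m]; r=P[(P[:,2]>40)]; f=P[P[:,2]<15]; print(' tray',rect(P),'rim',rect(r),np.percentile(P[:,2],98),'floor z',np.median(f[:,2]))
    rd=ws&((H<5)|(H>174))&(S>170)&(V>90)&(z>15)
    for m,st in comps(c,rd,p,5): print(' red',st,np.median(p[m],0),rect(p[m]),np.percentile(p[m][:,2],95))
    og=ws&(H>3)&(H<15)&(S>190)&(V>150)&(z>60)
    for m,st in comps(c,og,p,8): print(' tab',st,np.median(p[m],0),rect(p[m]))
E
```

```text
top bench z 0.2949200914852099
 blanks/offcuts
[224 133] 35 z 42.1 (array([737.5, 145.6]), array([29.4,  9. ]), -68.5) hsv [15. 61. 49.]
[442 200] 207 z 41.0 (array([ 540.3, -362.1]), array([154.3,  46.9]), 11.0) hsv [ 25. 255. 129.]
[190 177] 66 z 28.2 (array([632.2, 235.8]), array([33.9, 11.6]), 86.4) hsv [ 23. 255. 200.]
[119 191] 59 z 37.8 (array([613.1, 406.7]), array([37.8,  4.7]), 35.7) hsv [ 14. 178. 141.]
[296 207] 244 z 38.8 (array([546.2, -25.3]), array([45.6, 29.9]), 25.9) hsv [ 18. 132. 186.]
[348 208] 241 z 38.9 (array([ 536.9, -153.7]), array([44.3, 30. ]), -19.6) hsv [ 11. 154. 104.]
[239 209] 245 z 39.2 (array([545.6, 113.9]), array([45., 30.]), -25.0) hsv [ 13. 165. 149.]
[268 256] 574 z 42.0 (array([426.7,  48. ]), array([79.9, 39.9]), -20.1) hsv [ 12. 166. 103.]
[388 278] 624 z 41.7 (array([ 363.1, -234.3]), array([80.1, 40.9]), -7.2) hsv [ 14. 179. 152.]
[161 286] 609 z 42.1 (array([366.8, 303.1]), array([80.5, 39.8]), 65.6) hsv [ 18. 139. 185.]
[456 306] 52 z 28.0 (array([ 291.2, -392.4]), array([21. , 14.1]), -0.8) hsv [50. 82. 66.]
 board [  177   131   197   
[... 3706 characters left out ...]
.8]), array([32. , 11.9]), 68.7) 41.78631247067301
 tray (array([ 550.7, -376.7]), array([154.5,  46.7]), -0.1) rim (array([ 550.5, -376.3]), array([154.3,  46.6]), 0.2) 50.86987032221519 floor z 4.399135407193398
 tab [353 181  15  10  92] [640.23292109 149.39615814 187.11285829] (array([639.6, 150.5]), array([36.4, 11. ]), -89.2)
 tab [296 195  16  11 110] [618.47528387  15.39749326 175.16293597] (array([617.9,  15.5]), array([37.2, 12.4]), 85.4)
 tab [243 216  17  11 114] [ 636.6180915  -119.6353949   188.10653867] (array([ 636.8, -119.4]), array([36.2, 10.5]), 87.1)
 tab [139 313  13  13 124] [ 744.06075954 -389.79329032  139.24089919] (array([ 743.1, -388.7]), array([27.5, 21.6]), -5.5)
```

Request:
{"name": "move_arm", "arguments": {"moves": [[0.05, -0.03, -0.1, 0], [0.456, -0.298, -0.175, 0.4835], [0.456, -0.298, -0.175, 0.4835], [0.456, -0.298, -0.175, 0.4835], [0.456, -0.298, -0.175, 0.4835], [0.456, -0.298, -0.175, 0.4835], [0.456, -0.298, -0.175, 0.4835], [0.456, -0.298, -0.175, 0.4835], [0.456, -0.298, -0.175, 0.4835], [0.456, -0.298, -0.175, 0.4835], [0.456, -0.298, -0.175, 0.4835], [0.456, -0.298, -0.175, 0.4835]], "jaw": 0.06}}

```text
clock: 1.3
eef_pos: [521.2, -18.1, 380.8]
eef_rot: [-3.142, 0.0, -0.017]
wrist_force: [0.5, -0.6, 0.2]
finger_gap: 60.2
finger_force: 0.0
```

Request:
{"name": "move_arm", "arguments": {"moves": [[0, 0, 0, 0], [0, 0, 0, 0], [0, 0, 0, 0], [0, 0, 0, 0]]}}

```text
clock: 1.7
eef_pos: [520.2, -21.4, 380.3]
eef_rot: [3.142, 0.0, -0.019]
wrist_force: [0.3, -0.2, -0.5]
finger_gap: 60.4
finger_force: 0.0
```

```bash
python3 - <<'E'
from h import *
s=manip.read_state(); print(s['clock'],np.round(s['eef_pos'],1),np.round(s['eef_rot'],4),np.round(s['joints'],2))
c=shot('wrist','w1'); print(c['fx'],np.round(c['o'],1),np.round(c['R'],3)); pickle.dump(c,open('w1.pkl','wb'))
E
```

```text
1.7 [520.2 -21.4 380.3] [ 3.1415e+00  3.0000e-04 -1.9400e-02] [-0.11  0.17  1.29 -0.    1.69  1.48]
304.43909800656974 [595.4 -23.2 559.5] [[-0.018 -0.966 -0.257]
 [-1.     0.018  0.004]
 [ 0.     0.257 -0.967]]
```

View pics/w1.png

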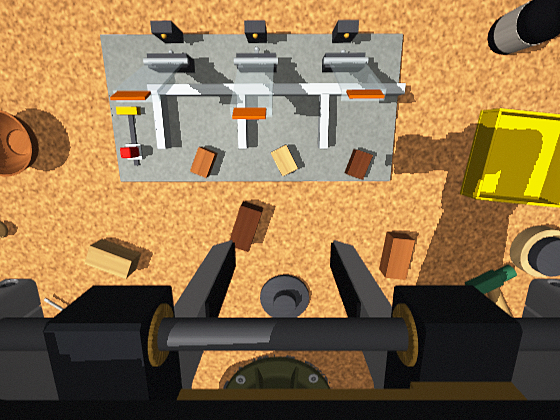

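The wrist view shows the bays clear of anything except the offcuts at (203,162), (286,160) and (360,163). The tabs are at (131,95), (249,113) and (365,93), and the lock at (128,153). The blanks are at (114,258), (248,226) and (398,254).

```bash
cat >> meas.py <<'E'
def report(c,n=''):
    p=cloud(c); hsv=cv2.cvtColor(c['frame'],cv2.COLOR_BGR2HSV); H,S,V=[hsv[...,i].astype(int) for i in range(3)]
    x,y,z=p[...,0],p[...,1],p[...,2]
    ws=(x>280)&(x<760)&(y>-460)&(y<360)
    print(n,'bench z',np.nanmedian(z[ws&(abs(z)<8)]))
    wood=(S>50)&(H>5)&(H<22)
    for m,st in comps(c,ws&(z>24)&(z<58)&wood,p,150):
        P=p[m]; q=np.percentile(P[:,2],80); T=P[abs(P[:,2]-q)<4]
        if len(T)<100: continue
        print(' wood',st[:2]+st[2:4]//2,len(T),'z',round(q,1),*rect(T),'hsv',np.median(hsv[m],0))
    for m,st in comps(c,ws&(abs(z-12)<4)&(S<50),p,1500): print(' board',st,*rect(p[m]),np.median(z[m]))
    for m,st in comps(c,ws&(S<60)&(z>36)&(z<48)&(x<690),p,80): print(' stops',st,*rect(p[m]),np.median(z[m]))
    ye=ws&(H>24)&(H<34)&(S>180)&(z>40)
    for m,st in comps(c,ye,p,100): print(' rim',*rect(p[m]),np.percentile(p[m][:,2],90))
    rd=ws&((H<5)|(H>174))&(S>170)&(V>90)&(z>44)
    for m,st in comps(c,rd,p,15): print(' red top',st,np.median(p[m],0),*rect(p[m]))
    og=ws&(H>3)&(H<15)&(S>190)&(V>150)&(z>60)&(x>560)&(y>-300)
    for m,st in comps(c,og,p,15): print(' tab',st,np.median(p[m],0),np.percentile(p[m],2,0),np.percentile(p[m],98,0))
E
python3 - <<'E'
from meas import *
c=pickle.load(open('w1.pkl','rb')); report(c,'w1')
# fence front face line: fence top pixels z~42, x front edge, by column
p=cloud(c); hsv=cv2.cvtColor(c['frame'],cv2.COLOR_BGR2HSV); 
for y0 in (120,60,-20,-70,-160,-220):
    m=(abs(p[...,1]-y0)<6)&(p[...,2]>38)&(p[...,2]<47)&(p[...,0]>630)&(p[...,0]<690)
    q=p[m]; print(y0,len(q), np.round(np.percentile(q[:,0],[2,98]),1) if len(q) else '')
for x0 in (585,600,615):
    m=(abs(p[...,0]-x0)<6)&(p[...,2]>36)&(p[...,2]<47)&(hsv[...,1]<60); q=p[m][:,1]
    for yc in(172,37,-98):
        r=q[abs(q-yc)<25]; print(x0,yc,len(r),np.round(np.percentile(r,[2,98]),1) if len(r) else '')
E
```

```text
w1 bench z -0.15251505765070306
 wood [283 160] 299 z 37.6 [549.4 -24.8] [44.7 29.5] 26.2 hsv [ 21. 125. 242.]
 wood [203 162] 476 z 37.4 [548.9 114.5] [45.1 30.5] -24.8 hsv [ 13. 182. 208.]
 wood [359 164] 470 z 37.6 [ 540.1 -153.7] [44.8 30.4] -20.0 hsv [ 10. 183. 126.]
 wood [246 228] 910 z 40.5 [429.7  48.3] [80.4 39.8] -19.8 hsv [ 10. 182. 118.]
 wood [399 257] 893 z 40.4 [ 366.1 -234.6] [80.6 40.3] -7.0 hsv [ 12. 182. 199.]
 wood [110 261] 832 z 40.2 [370.1 303.2] [80.2 40.7] 66.2 hsv [ 19. 130. 234.]
 board [  100    33   303   149 28425] [630.6  26.3] [489.5 238.8] 89.2 11.839272617668712
 stops [165  83  69  12 738] [664.8 108.7] [110.4  16.6] 88.9 41.677728098217585
 stops [ 273   83   68   65 1212] [620.4 -62. ] [106.8  99.3] 88.6 41.75943290337193
 stops [382  83  24  11 223] [ 659.7 -200.6] [36.6 15. ] 89.0 41.76564118887188
 stops [153  99  14  50 456] [611.8 178. ] [77.  14.6] -1.1 41.56998057931747
 stops [237 119  10  29 257] [594.8  43.7] [44.7 14.3] -1.0 41.7615348637446
 rim [ 594.3 -386.3] [136.7  70. ] -48.8 50.99081544017315
 rim [ 477.4 -400.3] [112.9  39.2] 6
[... 208 characters left out ...]
132.23352401 181.43409614] [643.75993195 168.98326265 195.65821744]
 tab [347  90  38   8 229] [ 636.60193018 -117.5561039   190.40198945] [ 631.62263287 -136.6874708   180.82970454] [641.10039544 -99.05241529 195.86332379]
 tab [232 108  34  11 297] [619.20425939  16.51844309 176.45808844] [611.99871238  -1.85724387 168.00954514] [624.57576326  35.00480934 182.99134264]
120 84 [657.7 673.1]
60 77 [657. 672.]
-20 88 [655.6 670.6]
-70 77 [654.6 669.5]
-160 0 
-220 34 [652.  666.8]
585 172 67 [171.6 185.2]
585 37 69 [37.  50.5]
585 -98 62 [-97.  -84.1]
600 172 76 [171.3 185. ]
600 37 63 [36.6 49.6]
600 -98 67 [-98.2 -84.4]
615 172 69 [171.2 184.4]
615 37 52 [37.2 50.3]
615 -98 69 [-98.1 -84.9]
```

```bash
python3 - <<'E'
from h import *
c=shot('scene'); q=proj(c,[560,-20,520]); u,v=map(int,q); print(q)
f=c['frame']; f=f[max(0,v-110):v+110,max(0,u-140):u+140]; cv2.imwrite('pics/crop1.png',cv2.resize(f,None,fx=2.6,fy=2.6,interpolation=cv2.INTER_CUBIC))
E
```

```text
[276.1746377   55.71968439]
```

View pics/crop1.png

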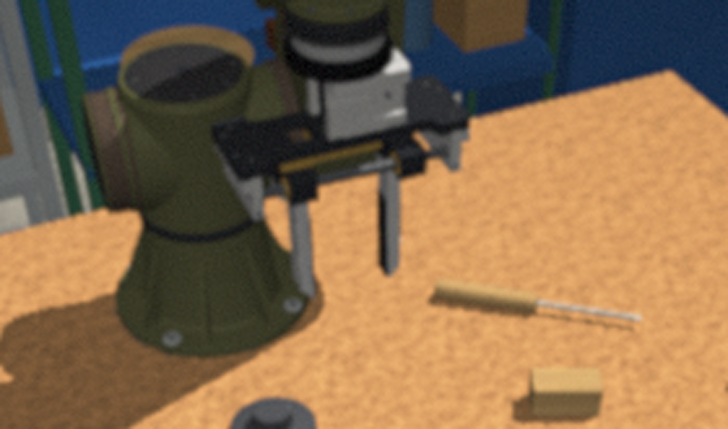

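```bash
cat > go.py <<'E'
from h import *
def plan(calls,start=None):
    """calls: list of lists of (x,y,z,yaw) waypoints; prints tool-frame shift [m],turn for each call relative to that call's first pose"""
    s=manip.read_state(); 
    if start is None: start=(*s['eef_pos'],s['eef_rot'][2]); print('t',round(float(s['clock']),1),'at',np.round(start,3))
    for call in calls:
        x0,y0,z0,a=start
        for w in call:
            d=np.array(w[:2])-[x0,y0]
            t=(a-w[3]+np.pi)%(2*np.pi)-np.pi
            tx=d@[np.cos(a),np.sin(a)]; ty=d@[np.sin(a),-np.cos(a)]
            print([round(float(tx)/1e3,4),round(float(ty)/1e3,4),round((z0-w[2])/1e3,4),round(float(t),3)],'  -> ',np.round(w,3))
        start=call[-1]; print('--')
O=np.array([655.8,20.9]); A=-0.0170
def mag(x,y): return O+[x*np.cos(A)-y*np.sin(A), x*np.sin(A)+y*np.cos(A)]
E
python3 - <<'E'
from go import *
from meas import *
for n in('top0','scene0'):
    c=pickle.load(open(n+'.pkl','rb')); p=cloud(c); hsv=cv2.cvtColor(c['frame'],cv2.COLOR_BGR2HSV)
    m=(hsv[...,0]>22)&(hsv[...,0]<36)&(hsv[...,1]>170)&(p[...,1]<-320)&(p[...,0]>400)
    print(n,*rect(p[m]),*rect(p[m&(p[...,2]<12)]))
T=(555,-452)
print(np.degrees(A),mag(0,150),mag(0,15),mag(0,-120))
plan([[(540,-154,110,-.349),(540,-154,19,-.349)],[(540,-154,150,-.349)]])
E
```

```text
top0 [ 548.3 -447.2] [175.7 169.2] 83.2 [ 548.5 -447.3] [175.4 168.7] 83.1
scene0 [ 521.5 -440.2] [198.7 166.7] -6.6 [ 521.5 -441.5] [199.  165.2] -5.6
-0.9740282517223996 [658.34987718 170.87832552] [656.05498772  35.89783255] [653.76009826 -99.08266042]
t 1.8 at [ 5.20259e+02 -2.12320e+01  3.80462e+02 -1.90000e-02]
[0.0223, 0.1324, np.float64(0.2705), 0.33]   ->  [ 5.40e+02 -1.54e+02  1.10e+02 -3.49e-01]
[0.0223, 0.1324, np.float64(0.3615), 0.33]   ->  [ 5.40e+02 -1.54e+02  1.90e+01 -3.49e-01]
--
[0.0, 0.0, -0.131, 0.0]   ->  [ 5.40e+02 -1.54e+02  1.50e+02 -3.49e-01]
--
```

Request:
{"name": "move_arm", "arguments": {"moves": [[0.0223, 0.1324, 0.2, 0.33], [0.0223, 0.1324, 0.2, 0.33], [0.0223, 0.1324, 0.2, 0.33], [0.0223, 0.1324, 0.27, 0.33], [0.0223, 0.1324, 0.27, 0.33], [0.0223, 0.1324, 0.27, 0.33], [0.0223, 0.1324, 0.27, 0.33], [0.0223, 0.1324, 0.31, 0.33], [0.0223, 0.1324, 0.345, 0.33], [0.0223, 0.1324, 0.3615, 0.33], [0.0223, 0.1324, 0.3615, 0.33], [0.0223, 0.1324, 0.3615, 0.33]], "jaw": 0.055}}

```text
clock: 3.0
eef_pos: [541.6, -153.3, 21.2]
eef_rot: [-3.142, -0.002, -0.348]
wrist_force: [-0.1, 0.6, 0.7]
finger_gap: 54.9
finger_force: 0.0
```

Request:
{"name": "move_arm", "arguments": {"moves": [[0, 0, 0, 0], [0, 0, 0, 0], [0, 0, 0, 0], [0, 0, 0, 0], [0, 0, -0.03, 0], [0, 0, -0.07, 0], [0, 0, -0.11, 0], [0, 0, -0.131, 0], [0, 0, -0.131, 0]], "jaw": 0.015, "squeeze": 20}}

```text
clock: 3.9
eef_pos: [541.8, -153.5, 153.3]
eef_rot: [-3.142, -0.006, -0.348]
wrist_force: [-0.5, 0.0, -0.1]
finger_gap: 29.9
finger_force: 20.0
```

```bash
python3 - <<'E'
from go import *
plan([[(551,-449,140,-.1),(551,-449,40,-.1)],[(551,-449,140,-.1)],[(549,-25,140,.457),(549,-25,19,.457)]])
E
```

```text
t 3.9 at [ 5.41768e+02 -1.53535e+02  1.53292e+02 -3.48000e-01]
[0.1094, 0.2746, np.float64(0.0133), -0.248]   ->  [ 5.51e+02 -4.49e+02  1.40e+02 -1.00e-01]
[0.1094, 0.2746, np.float64(0.1133), -0.248]   ->  [ 5.51e+02 -4.49e+02  4.00e+01 -1.00e-01]
--
[0.0, 0.0, -0.1, 0.0]   ->  [ 5.51e+02 -4.49e+02  1.40e+02 -1.00e-01]
--
[-0.0443, -0.4217, 0.0, -0.557]   ->  [ 5.49e+02 -2.50e+01  1.40e+02  4.57e-01]
[-0.0443, -0.4217, 0.121, -0.557]   ->  [ 5.49e+02 -2.50e+01  1.90e+01  4.57e-01]
--
```

Request:
{"name": "move_arm", "arguments": {"moves": [[0.1094, 0.2746, 0.0133, -0.248], [0.1094, 0.2746, 0.0133, -0.248], [0.1094, 0.2746, 0.0133, -0.248], [0.1094, 0.2746, 0.0133, -0.248], [0.1094, 0.2746, 0.0133, -0.248], [0.1094, 0.2746, 0.0133, -0.248], [0.1094, 0.2746, 0.0133, -0.248], [0.1094, 0.2746, 0.06, -0.248], [0.1094, 0.2746, 0.1, -0.248], [0.1094, 0.2746, 0.134, -0.248], [0.1094, 0.2746, 0.134, -0.248], [0.1094, 0.2746, 0.134, -0.248]]}}

```text
clock: 5.1
eef_pos: [549.7, -447.8, 15.5]
eef_rot: [-3.141, 0.001, -0.099]
wrist_force: [0.3, -0.6, 0.7]
finger_gap: 29.9
finger_force: 20.0
```

Request:
{"name": "move_arm", "arguments": {"moves": [[0, 0, 0, 0], [0, 0, 0, 0], [0, 0, -0.03, 0], [0, 0, -0.08, 0], [0, 0, -0.12, 0], [0, 0, -0.12, 0]], "jaw": 0.055}}

```text
clock: 5.7
eef_pos: [551.7, -450.1, 144.3]
eef_rot: [3.135, -0.009, -0.1]
wrist_force: [0.2, 0.0, 0.3]
finger_gap: 54.9
finger_force: 0.0
```

Request:
{"name": "move_arm", "arguments": {"moves": [[-0.0443, -0.4217, 0, -0.557], [-0.0443, -0.4217, 0, -0.557], [-0.0443, -0.4217, 0, -0.557], [-0.0443, -0.4217, 0, -0.557], [-0.0443, -0.4217, 0, -0.557], [-0.0443, -0.4217, 0, -0.557], [-0.0443, -0.4217, 0, -0.557], [-0.0443, -0.4217, 0, -0.557], [-0.0443, -0.4217, 0, -0.557], [-0.0443, -0.4217, 0, -0.557], [-0.0443, -0.4217, 0, -0.557], [-0.0443, -0.4217, 0, -0.557]]}}

```text
clock: 6.9
eef_pos: [547.7, -25.6, 136.0]
eef_rot: [3.141, -0.0, 0.456]
wrist_force: [0.0, 0.3, 0.3]
finger_gap: 55.3
finger_force: 0.0
```

```bash
python3 - <<'E'
from go import *
from meas import *
plan([[(549,-25,19,.457)],[(549,-25,140,.457)],[(530,-425,140,-.1),(530,-425,19,-.1)],[(530,-425,140,-.1)],[(549,114.5,140,-.433),(549,114.5,19,-.433)],[(549,114.5,140,-.433)]])
report(shot('wrist','w2'))
E
```

```text
t 6.9 at [ 5.47748e+02 -2.55750e+01  1.36001e+02  4.56000e-01]
[0.0014, 0.0, np.float64(0.117), -0.001]   ->  [ 5.49e+02 -2.50e+01  1.90e+01  4.57e-01]
--
[0.0, 0.0, -0.121, 0.0]   ->  [ 5.49e+02 -2.50e+01  1.40e+02  4.57e-01]
--
[-0.1936, 0.3506, 0.0, 0.557]   ->  [ 5.30e+02 -4.25e+02  1.40e+02 -1.00e-01]
[-0.1936, 0.3506, 0.121, 0.557]   ->  [ 5.30e+02 -4.25e+02  1.90e+01 -1.00e-01]
--
[0.0, 0.0, -0.121, 0.0]   ->  [ 5.30e+02 -4.25e+02  1.40e+02 -1.00e-01]
--
[-0.035, -0.5387, 0.0, 0.333]   ->  [ 5.490e+02  1.145e+02  1.400e+02 -4.330e-01]
[-0.035, -0.5387, 0.121, 0.333]   ->  [ 5.490e+02  1.145e+02  1.900e+01 -4.330e-01]
--
[0.0, 0.0, -0.121, 0.0]   ->  [ 5.490e+02  1.145e+02  1.400e+02 -4.330e-01]
--
 bench z -0.17008548640515642
 wood [144 146] 1772 z 37.4 [548.4 114.6] [45.4 30.1] -24.6 hsv [ 13. 181. 209.]
 wood [282 211] 896 z 37.3 [549.4 -24.5] [44.1 30. ] 26.7 hsv [ 21. 124. 242.]
 wood [170 268] 1505 z 40.3 [439.9  44.6] [59.3 39.8] -20.7 hsv [ 10. 181. 119.]
 board [    0     0   494   296 52363] [583.   27.3] [490.3 145.5] 89.1 11.89135322966888
 board [ 189    0   95   
[... 193 characters left out ...]
178. ] [75.8 16.7] 0.1 41.60917726861612
 stops [ 142    0  116   56 2194] [664.3 104.8] [95.3 16.4] 89.5 41.85927055386523
 stops [ 333   86  164  143 5170] [ 619.  -100.7] [164.6 100.7] 89.1 41.8913233503269
 stops [216 118  31  45 706] [589.   44.1] [36.6 14.3] -0.9 41.80914948993566
 red top [  0  45  12  26 226] [569.06033522 231.22217139  48.12671386] [568.1 231.4] [18.   8.9] 8.2
 tab [ 216   83   95   68 2625] [618.4604173   17.11562582 176.88842672] [611.58866251  -1.91291787 167.40423557] [624.97626618  35.47304385 182.87239749]
 tab [512 184  48  47 812] [ 637.01357104 -103.56382319  188.27345653] [ 631.08128666 -118.0932918   178.21253927] [641.78782398 -97.80813282 195.31633859]
```

Request:
{"name": "move_arm", "arguments": {"moves": [[0.0014, 0, 0.05, 0], [0.0014, 0, 0.09, 0], [0.0014, 0, 0.117, 0], [0.0014, 0, 0.117, 0], [0.0014, 0, 0.117, 0]]}}

```text
clock: 7.45
eef_pos: [549.3, -24.7, 19.7]
eef_rot: [3.141, -0.0, 0.456]
wrist_force: [-0.3, -0.0, 0.1]
finger_gap: 54.8
finger_force: 0.0
```

Request:
{"name": "move_arm", "arguments": {"moves": [[0, 0, 0, 0], [0, 0, 0, 0], [0, 0, 0, 0], [0, 0, 0, 0], [0, 0, -0.03, 0], [0, 0, -0.07, 0], [0, 0, -0.11, 0], [0, 0, -0.121, 0], [0, 0, -0.121, 0]], "jaw": 0.015, "squeeze": 20}}

```text
clock: 8.35
eef_pos: [549.7, -24.0, 141.6]
eef_rot: [3.14, -0.003, 0.457]
wrist_force: [-0.3, -0.7, -0.6]
finger_gap: 30.0
finger_force: 20.0
```

Request:
{"name": "move_arm", "arguments": {"moves": [[-0.1936, 0.3506, 0, 0.557], [-0.1936, 0.3506, 0, 0.557], [-0.1936, 0.3506, 0, 0.557], [-0.1936, 0.3506, 0, 0.557], [-0.1936, 0.3506, 0, 0.557], [-0.1936, 0.3506, 0, 0.557], [-0.1936, 0.3506, 0, 0.557], [-0.1936, 0.3506, 0, 0.557], [-0.1936, 0.3506, 0, 0.557], [-0.1936, 0.3506, 0, 0.557], [-0.1936, 0.3506, 0, 0.557], [-0.1936, 0.3506, 0, 0.557]]}}

```text
clock: 9.55
eef_pos: [530.5, -422.7, 139.6]
eef_rot: [-3.141, 0.0, -0.098]
wrist_force: [-0.5, -0.0, -0.1]
finger_gap: 29.6
finger_force: 20.0
```

Request:
{"name": "move_arm", "arguments": {"moves": [[-0.001, -0.01, 0.04, 0], [-0.001, -0.01, 0.075, 0], [-0.001, -0.01, 0.086, 0], [-0.001, -0.01, 0.086, 0], [-0.001, -0.01, 0.086, 0]]}}

```text
clock: 10.05
eef_pos: [530.9, -414.2, 55.8]
eef_rot: [3.14, -0.002, -0.099]
wrist_force: [0.5, 0.5, 0.8]
finger_gap: 29.4
finger_force: 20.0
```

Request:
{"name": "move_arm", "arguments": {"moves": [[0, 0, 0, 0], [0, 0, 0, 0], [0, 0, 0, 0], [0, 0, -0.04, 0], [0, 0, -0.086, 0]], "jaw": 0.042}}

```text
clock: 10.55
eef_pos: [529.4, -413.4, 139.7]
eef_rot: [-3.14, 0.003, -0.1]
wrist_force: [-0.3, 0.4, -0.2]
finger_gap: 41.7
finger_force: 0.0
```

Request:
{"name": "move_arm", "arguments": {"moves": [[-0.034, -0.5288, 0, 0.333], [-0.034, -0.5288, 0, 0.333], [-0.034, -0.5288, 0, 0.333], [-0.034, -0.5288, 0, 0.333], [-0.034, -0.5288, 0, 0.333], [-0.034, -0.5288, 0, 0.333], [-0.034, -0.5288, 0, 0.333], [-0.034, -0.5288, 0, 0.333], [-0.034, -0.5288, 0, 0.333], [-0.034, -0.5288, 0, 0.333], [-0.034, -0.5288, 0, 0.333], [-0.034, -0.5288, 0, 0.333]], "jaw": 0.055}}

```text
clock: 11.75
eef_pos: [548.7, 119.0, 140.3]
eef_rot: [-3.141, -0.0, -0.429]
wrist_force: [0.3, -0.1, -0.9]
finger_gap: 55.0
finger_force: 0.0
```

Request:
{"name": "move_arm", "arguments": {"moves": [[0, 0, 0, 0], [0, 0, 0.04, 0], [0, 0, 0.08, 0], [0, 0, 0.121, 0], [0, 0, 0.121, 0], [0, 0, 0.121, 0]]}}

```text
clock: 12.35
eef_pos: [549.0, 114.5, 19.0]
eef_rot: [3.141, 0.001, -0.434]
wrist_force: [0.6, 1.0, 1.0]
finger_gap: 55.3
finger_force: 0.0
```

Request:
{"name": "move_arm", "arguments": {"moves": [[0, 0, 0, 0], [0, 0, 0, 0], [0, 0, 0, 0], [0, 0, 0, 0], [0, 0, -0.03, 0], [0, 0, -0.07, 0], [0, 0, -0.11, 0], [0, 0, -0.121, 0], [0, 0, -0.121, 0]], "jaw": 0.015}}

```text
clock: 13.25
eef_pos: [549.5, 115.8, 141.6]
eef_rot: [-3.14, -0.003, -0.433]
wrist_force: [-0.1, -0.2, -1.3]
finger_gap: 29.6
finger_force: 20.0
```

```bash
python3 - <<'E'
from go import *
plan([[(555,-484,140,-.1),(555,-484,54,-.1)]])
E
```

```text
t 13.2 at [ 5.49520e+02  1.15777e+02  1.41568e+02 -4.33000e-01]
[0.2564, 0.5422, np.float64(0.0016), -0.333]   ->  [ 5.55e+02 -4.84e+02  1.40e+02 -1.00e-01]
[0.2564, 0.5422, np.float64(0.0876), -0.333]   ->  [ 5.55e+02 -4.84e+02  5.40e+01 -1.00e-01]
--
```

Request:
{"name": "move_arm", "arguments": {"moves": [[0.2564, 0.5422, 0, -0.333], [0.2564, 0.5422, 0, -0.333], [0.2564, 0.5422, 0, -0.333], [0.2564, 0.5422, 0, -0.333], [0.2564, 0.5422, 0, -0.333], [0.2564, 0.5422, 0, -0.333], [0.2564, 0.5422, 0, -0.333], [0.2564, 0.5422, 0, -0.333], [0.2564, 0.5422, 0, -0.333], [0.2564, 0.5422, 0, -0.333], [0.2564, 0.5422, 0, -0.333], [0.2564, 0.5422, 0, -0.333]]}}

```text
clock: 14.45
eef_pos: [553.4, -477.5, 137.3]
eef_rot: [-3.14, 0.002, -0.1]
wrist_force: [0.2, 0.6, 0.2]
finger_gap: 29.7
finger_force: 20.0
```

Request:
{"name": "move_arm", "arguments": {"moves": [[0, 0, 0, 0], [0, 0, 0, 0], [0, 0, 0.04, 0], [0, 0, 0.075, 0], [0, 0, 0.086, 0], [0, 0, 0.086, 0], [0, 0, 0.086, 0]]}}

```text
clock: 15.15
eef_pos: [555.0, -475.9, 55.9]
eef_rot: [3.14, -0.002, -0.099]
wrist_force: [-0.8, -0.5, 0.2]
finger_gap: 29.8
finger_force: 20.0
```

Request:
{"name": "move_arm", "arguments": {"moves": [[0, 0, 0, 0], [0, 0, 0, 0], [0, 0, 0, 0], [0, 0, -0.04, 0], [0, 0, -0.09, 0], [0, 0, -0.12, 0]], "jaw": 0.042}}

```text
clock: 15.75
eef_pos: [554.7, -476.5, 178.7]
eef_rot: [3.139, -0.004, -0.1]
wrist_force: [-1.6, 0.1, 0.5]
finger_gap: 42.2
finger_force: 0.0
```

```bash
python3 - <<'E'
from go import *
plan([[(360,-215,330,-.12)]])
E
```

```text
t 15.8 at [ 5.54680e+02 -4.76457e+02  1.78690e+02 -1.00000e-01]
[-0.2198, -0.2408, np.float64(-0.1513), 0.02]   ->  [ 3.60e+02 -2.15e+02  3.30e+02 -1.20e-01]
--
```

Request:
{"name": "move_arm", "arguments": {"moves": [[-0.22, -0.241, -0.151, 0.02], [-0.22, -0.241, -0.151, 0.02], [-0.22, -0.241, -0.151, 0.02], [-0.22, -0.241, -0.151, 0.02], [-0.22, -0.241, -0.151, 0.02], [-0.22, -0.241, -0.151, 0.02], [-0.22, -0.241, -0.151, 0.02], [-0.22, -0.241, -0.151, 0.02], [-0.22, -0.241, -0.151, 0.02], [-0.22, -0.241, -0.151, 0.02]], "jaw": 0.06}}

```text
clock: 16.75
eef_pos: [359.6, -214.7, 324.5]
eef_rot: [-3.142, 0.0, -0.12]
wrist_force: [-1.1, -0.4, 0.0]
finger_gap: 60.0
finger_force: 0.0
```

```bash
python3 - <<'E'
from go import *
from meas import *
report(shot('wrist','w3'))
E
```

```text
bench z -0.14388995294342521
 wood [429  27] 730 z 30.7 [ 549.8 -442.3] [45.9 35.2] 0.1 hsv [ 10. 181. 126.]
 wood [407  46] 477 z 30.6 [ 529.9 -414.2] [43.3 29.9] -3.9 hsv [ 21. 124. 242.]
 wood [107 157] 1448 z 40.3 [429.3  48.5] [80.1 41.8] -19.7 hsv [ 10. 182. 128.]
 wood [295 177] 1363 z 40.5 [ 365.9 -235.2] [78.7 39.6] -6.8 hsv [ 13. 180. 213.]
 board [    0     0   272   114 24589] [582.2  -7.4] [420.6 146. ] 88.9 11.84546482303989
 stops [ 59   0  27  56 696] [603.9  43.1] [67.7 16. ] -2.2 41.57910276078269
 stops [162   0  19  45 513] [594.6 -91.2] [53.7 15. ] -0.7 41.735150001995805
 rim [ 525.7 -411.4] [109.2 108.5] 83.6 50.80150950790645
```

View pics/w3.png

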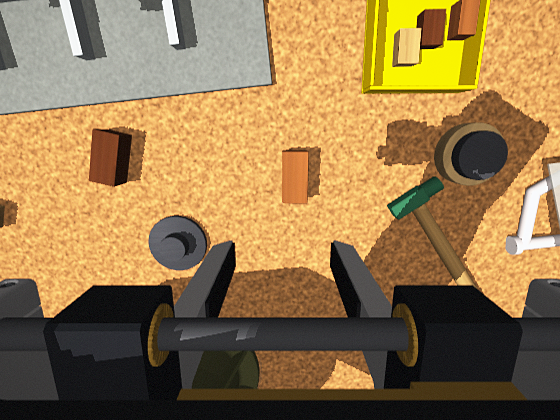

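```bash
python3 - <<'E'
from go import *
a=-.120; g=np.array([365.9,-235.1])-20*np.array([np.cos(a),np.sin(a)])
m=lambda x,y,z:(*mag(x,y),z,A)
plan([[(*g,70,a),(*g,6,a)],[(*g,100,a)],[m(-110,-164,100),m(-110,-164,30)],[m(-72,-164,21),m(-72,-164,19.5)]])
E
```

```text
t 16.8 at [ 3.59665e+02 -2.14878e+02  3.24094e+02 -1.20000e-01]
[-0.0114, 0.0193, np.float64(0.2541), -0.0]   ->  [ 3.46044e+02 -2.32706e+02  7.00000e+01 -1.20000e-01]
[-0.0114, 0.0193, np.float64(0.3181), -0.0]   ->  [ 3.46044e+02 -2.32706e+02  6.00000e+00 -1.20000e-01]
--
[0.0, 0.0, -0.094, 0.0]   ->  [ 3.46044e+02 -2.32706e+02  1.00000e+02 -1.20000e-01]
--
[0.1846, -0.1144, 0.0, -0.103]   ->  [ 5.43028e+02 -1.41206e+02  1.00000e+02 -1.70000e-02]
[0.1846, -0.1144, 0.07, -0.103]   ->  [ 5.43028e+02 -1.41206e+02  3.00000e+01 -1.70000e-02]
--
[0.038, 0.0, 0.009, 0.0]   ->  [ 5.81023e+02 -1.41852e+02  2.10000e+01 -1.70000e-02]
[0.038, 0.0, 0.0105, 0.0]   ->  [ 5.81023e+02 -1.41852e+02  1.95000e+01 -1.70000e-02]
--
```

Request:
{"name": "move_arm", "arguments": {"moves": [[-0.0114, 0.0193, 0.25, 0], [-0.0114, 0.0193, 0.25, 0], [-0.0114, 0.0193, 0.25, 0], [-0.0114, 0.0193, 0.25, 0], [-0.0114, 0.0193, 0.25, 0], [-0.0114, 0.0193, 0.28, 0], [-0.0114, 0.0193, 0.305, 0], [-0.0114, 0.0193, 0.315, 0], [-0.0114, 0.0193, 0.315, 0], [-0.0114, 0.0193, 0.315, 0], [-0.0114, 0.0193, 0.315, 0]]}}

```text
clock: 17.9
eef_pos: [346.3, -232.6, 10.9]
eef_rot: [3.141, -0.002, -0.12]
wrist_force: [0.3, -0.3, 0.3]
finger_gap: 59.9
finger_force: 0.0
```

Request:
{"name": "move_arm", "arguments": {"moves": [[0, 0, 0, 0], [0, 0, 0, 0], [0, 0, 0, 0], [0, 0, 0, 0]], "jaw": 0.025, "squeeze": 30}}

```text
clock: 18.3
eef_pos: [345.8, -232.2, 10.3]
eef_rot: [3.141, -0.001, -0.12]
wrist_force: [-2.0, 0.2, 6.1]
finger_gap: 40.0
finger_force: 30.0
```

Request:
{"name": "move_arm", "arguments": {"moves": [[0, 0, -0.03, 0], [0, 0, -0.07, 0], [0, 0, -0.094, 0], [0, 0, -0.094, 0], [0, 0, -0.094, 0]]}}

```text
clock: 18.8
eef_pos: [345.5, -231.9, 103.5]
eef_rot: [3.142, -0.0, -0.12]
wrist_force: [-0.4, 0.2, -0.8]
finger_gap: 39.8
finger_force: 30.0
```

Request:
{"name": "move_arm", "arguments": {"moves": [[0.1846, -0.1144, 0, -0.103], [0.1846, -0.1144, 0, -0.103], [0.1846, -0.1144, 0, -0.103], [0.1846, -0.1144, 0, -0.103], [0.1846, -0.1144, 0, -0.103], [0.1846, -0.1144, 0, -0.103], [0.1846, -0.1144, 0, -0.103]]}}

```text
clock: 19.5
eef_pos: [541.5, -140.4, 102.2]
eef_rot: [-3.141, 0.003, -0.016]
wrist_force: [0.9, 0.3, -1.2]
finger_gap: 40.0
finger_force: 30.0
```

```bash
python3 - <<'E'
from go import *
from meas import *
c=shot('wrist','w4')
m=lambda x,y,z:(*mag(x,y),z,A)
plan([[m(-110,-164,30)],[m(-72,-164,21)]])
report(c)
E
```

```text
t 19.6 at [ 5.41408e+02 -1.40800e+02  1.02707e+02 -1.70000e-02]
[0.0016, 0.0004, np.float64(0.0727), -0.0]   ->  [ 5.43028e+02 -1.41206e+02  3.00000e+01 -1.70000e-02]
--
[0.038, 0.0, 0.009, 0.0]   ->  [ 5.81023e+02 -1.41852e+02  2.10000e+01 -1.70000e-02]
--
 bench z -0.08523742576920768
 wood [ 87 305] 449 z 39.9 [461.4  40.7] [31.3 16.5] 70.9 hsv [ 10. 177.  51.]
 wood [ 76 366] 1071 z 40.2 [408.8  56.2] [39.8 37. ] 72.1 hsv [ 10. 180. 130.]
 board [  33    0  161   58 4163] [696.9  -9.3] [129.6  41.1] 89.7 11.939449462212394
 board [ 292    0   89   58 4940] [ 694.4 -185.2] [69.1 41.1] 88.9 11.9599690040844
 board [    0    86   375   165 45303] [581.5 -45.9] [344.1 145.4] 89.1 11.852455933191948
 stops [  19   58  111  138 4781] [634.9  29. ] [128.2  61.7] -35.6 41.69428951275674
 stops [ 293   58   96   25 2369] [ 659.5 -184.8] [69.2 15.9] 89.1 41.865530564459874
 stops [ 205   92   25  104 1995] [607.3 -91.4] [78.  14.5] -0.9 41.82687879245401
 rim [ 520.2 -358. ] [51.6  7.5] -5.3 50.42966872332509
 tab [ 118   50  151   32 2758] [ 636.42029399 -119.16973582  189.75999751] [ 630.40195535 -137.70289448  179.20654487] [ 641.32824706 -100.7621078   195.43144105]
```

Request:
{"name": "move_arm", "arguments": {"moves": [[0.0016, 0, 0.04, 0], [0.0016, 0, 0.072, 0], [0.0016, 0, 0.075, 0], [0.02, 0, 0.077, 0], [0.04, 0, 0.077, 0], [0.04, 0, 0.077, 0], [0.04, 0, 0.079, 0], [0.04, 0, 0.0795, 0], [0.04, 0, 0.0795, 0]]}}

```text
clock: 20.45
eef_pos: [582.0, -141.3, 24.7]
eef_rot: [-3.142, 0.0, -0.017]
wrist_force: [-1.1, -0.3, -1.1]
finger_gap: 39.8
finger_force: 30.0
```

Request:
{"name": "move_arm", "arguments": {"moves": [[0, 0, 0, 0], [0, 0, 0, 0], [0, 0, 0, 0]], "jaw": 0.05}}

```text
clock: 20.75
eef_pos: [582.6, -141.2, 24.6]
eef_rot: [3.142, -0.0, -0.017]
wrist_force: [0.3, -0.5, 0.3]
finger_gap: 49.6
finger_force: 0.0
```

```bash
python3 - <<'E'
from go import *
from meas import *
m=lambda x,y,z:(*mag(x,y),z,A)
plan([[m(-80,-164,70)],[m(-70,-205,70),m(-70,-205,24)],[m(-70,-180,24),m(-70,-170,24)]])
report(shot('wrist','w5'))
E
```

```text
t 20.8 at [ 5.82604e+02 -1.41182e+02  2.45780e+01 -1.70000e-02]
[-0.0096, 0.0007, np.float64(-0.0454), 0.0]   ->  [ 5.73024e+02 -1.41716e+02  7.00000e+01 -1.70000e-02]
--
[0.01, 0.041, 0.0, 0.0]   ->  [ 5.82325e+02 -1.82880e+02  7.00000e+01 -1.70000e-02]
[0.01, 0.041, 0.046, 0.0]   ->  [ 5.82325e+02 -1.82880e+02  2.40000e+01 -1.70000e-02]
--
[-0.0, -0.025, 0.0, 0.0]   ->  [ 5.82750e+02 -1.57884e+02  2.40000e+01 -1.70000e-02]
[-0.0, -0.035, 0.0, 0.0]   ->  [ 5.82920e+02 -1.47885e+02  2.40000e+01 -1.70000e-02]
--
 bench z -0.05437656603899654
 wood [313 234] 1559 z 52.3 [ 601.8 -160.6] [79.8  9.5] 4.7 hsv [ 12. 182. 114.]
 board [    0     0   420   111 25226] [700.4 -96.8] [245.2  58.3] 89.1 11.944059592142295
 board [  301   143   105   174 10427] [ 590.  -185.5] [121.4  64.7] -0.8 11.92547160900591
 stops [   0  111   58   32 1135] [662.6 -12.3] [32.8 15.4] 89.3 41.89418632980795
 stops [ 298  111  135   32 4170] [ 659.9 -185. ] [68.6 15.5] 89.1 41.924228553336235
 stops [326 246  24  11 160] [ 592.4 -172.5] [12.1  2.5] -82.1 42.47637900854524
```

View pics/w5.png

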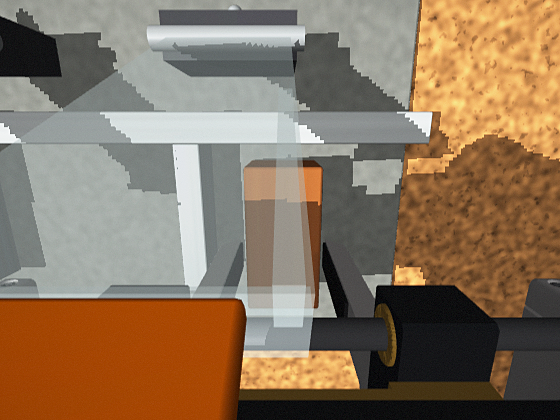

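The blank is released at (283,235), parallel to the stop at (190,215) and just short of the fence. Next I push it home from its right side.

Request:
{"name": "move_arm", "arguments": {"moves": [[0, 0, -0.03, 0], [0, 0, -0.046, 0], [0, 0, -0.046, 0], [0, 0.042, -0.046, 0], [0, 0.042, -0.046, 0], [0, 0.042, -0.046, 0], [0, 0.042, -0.02, 0], [0, 0.042, 0, 0], [0, 0.042, 0, 0], [0, 0.042, 0, 0]], "jaw": 0.0}}

```text
clock: 21.8
eef_pos: [582.0, -182.5, 24.5]
eef_rot: [-3.141, 0.001, -0.016]
wrist_force: [0.3, 0.1, 0.4]
finger_gap: 0.2
finger_force: 0.0
```

Request:
{"name": "move_arm", "arguments": {"moves": [[0, -0.008, 0, 0], [0, -0.016, 0, 0], [0, -0.022, 0, 0], [0, -0.026, 0, 0], [0, -0.028, 0, 0], [0, -0.03, 0, 0], [0, -0.03, 0, 0]]}}

```text
clock: 22.5
eef_pos: [582.5, -153.1, 24.5]
eef_rot: [-3.142, -0.0, -0.017]
wrist_force: [-0.1, 0.1, 0.0]
finger_gap: 0.8
finger_force: 0.0
```

Request:
{"name": "move_arm", "arguments": {"moves": [[0, -0.002, 0, 0], [0, -0.003, 0, 0], [0, -0.004, 0, 0], [0, -0.004, 0, 0]]}}

```text
clock: 22.9
eef_pos: [583.0, -149.8, 24.8]
eef_rot: [3.14, -0.001, -0.017]
wrist_force: [3.0, -6.1, -0.5]
finger_gap: 0.5
finger_force: 2.9
```

Request:
{"name": "move_arm", "arguments": {"moves": [[0, 0.006, 0, 0], [0, 0.006, 0, 0], [-0.048, 0.006, 0, 0], [-0.048, 0.006, 0, 0], [-0.048, -0.032, 0, 0], [-0.048, -0.032, 0, 0], [-0.04, -0.032, 0, 0], [-0.032, -0.032, 0, 0], [-0.026, -0.032, 0, 0], [-0.022, -0.032, 0, 0], [-0.02, -0.032, 0, 0], [-0.02, -0.032, 0, 0]]}}

```text
clock: 24.1
eef_pos: [562.3, -117.2, 24.2]
eef_rot: [-3.142, 0.003, -0.017]
wrist_force: [-7.1, -0.8, 3.7]
finger_gap: 0.6
finger_force: 3.4
```

Request:
{"name": "move_arm", "arguments": {"moves": [[0.001, 0, 0, 0], [0.002, 0, 0, 0], [0.003, 0, 0, 0], [0.003, 0, 0, 0]]}}

```text
clock: 24.5
eef_pos: [562.3, -117.2, 24.2]
eef_rot: [-3.141, 0.01, -0.017]
wrist_force: [-33.0, -0.7, 22.0]
finger_gap: 0.4
finger_force: 16.3
```

Request:
{"name": "move_arm", "arguments": {"moves": [[-0.02, 0, 0, 0], [-0.02, 0.055, 0, 0], [-0.02, 0.055, 0, 0], [0.012, 0.055, 0, 0], [0.02, 0.055, 0, 0], [0.02, 0.042, 0, 0], [0.02, 0.036, 0, 0], [0.02, 0.033, 0, 0], [0.02, 0.032, 0, 0], [0.02, 0.031, 0, 0], [0.02, 0.031, 0, 0]]}}

```text
clock: 25.6
eef_pos: [584.7, -149.7, 24.7]
eef_rot: [3.139, 0.0, -0.017]
wrist_force: [-2.7, -13.9, -1.6]
finger_gap: 0.3
finger_force: 6.9
```

Request:
{"name": "move_arm", "arguments": {"moves": [[0, 0.02, 0, 0], [0, 0.03, 0, 0], [-0.05, 0.03, 0, 0], [-0.05, 0.03, -0.05, 0], [-0.05, 0.03, -0.1, 0], [-0.05, 0.03, -0.15, 0], [-0.05, 0.03, -0.2, 0], [-0.05, 0.03, -0.2, 0]]}}

```text
clock: 26.4
eef_pos: [536.7, -177.8, 231.6]
eef_rot: [3.138, -0.01, -0.017]
wrist_force: [0.3, 0.6, -1.0]
finger_gap: 0.7
finger_force: 0.0
```

```bash
cat >> meas.py <<'E'
def home(c,k):
    "faces of blank in bay k (mag frame): edges of its top (z 50-55)"
    from go import O,A
    p=cloud(c); d=p[...,:2]-O; mx=d[...,0]*np.cos(A)+d[...,1]*np.sin(A); my=-d[...,0]*np.sin(A)+d[...,1]*np.cos(A)
    yc={1:150,2:15,3:-120}[k]
    hsv=cv2.cvtColor(c['frame'],cv2.COLOR_BGR2HSV)
    m=(p[...,2]>49)&(p[...,2]<55)&(mx>-120)&(mx<10)&(my<yc+15)&(my>yc-75)&(hsv[...,1]>60)
    print('blank',m.sum(),'x',np.round(np.percentile(mx[m],[1,99]),1),'y-corner',np.round(np.percentile(my[m]-yc,[1,99]),1),cv2.minAreaRect(np.stack([mx[m],my[m]-yc],1).astype(np.float32)))
    s=(p[...,2]>38)&(p[...,2]<45)&(hsv[...,1]<60)
    q=s&(mx>-75)&(mx<-50)&(abs(my-yc-7)<15); f=s&(abs(mx-5)<15)&(abs(my-yc+60)<20)
    if q.sum(): print('stop y',np.round(np.percentile(my[q]-yc,[2,98]),1))
    if f.sum(): print('fence x',np.round(np.percentile(mx[f],[2,98]),1))
E
python3 - <<'E'
from meas import *
from go import *
s=manip.read_state(); print(s['clock'],np.round(s['eef_pos'],1))
c=shot('wrist','w6'); home(c,3); report(c)
E
```

```text
26.4 [ 536.7 -177.8  231.6]
blank 2157 x [-79.5  -5.1] y-corner [-40.3  -1.3] ((-40.798004150390625, -20.57353973388672), (77.69989013671875, 40.15311813354492), 0.16686420142650604)
stop y [ 1.6 13.6]
fence x [ 0.1 15.1]
 bench z -0.0939611793649533
 wood [230 134] 2166 z 52.4 [ 612.7 -119. ] [77.7 40.3] -1.0 hsv [ 13. 181. 210.]
 wood [479 189] 1554 z 30.5 [ 540.5 -430.1] [67.  60.3] -4.9 hsv [ 16.  147.   72.5]
 wood [117 276] 1695 z 40.2 [429.2  47.8] [80.7 40.6] -20.3 hsv [ 10. 182. 118.]
 board [    0    15   315    68 13460] [711.5 -28.6] [381.4  72.5] 89.1 11.880671990298566
 board [    0   100   314   114 26740] [582.6  -8.3] [418.3 144.7] 89.1 11.798448332892178
 stops [  0  83  34  16 399] [664.4 121.8] [43.4 15.6] 88.9 41.888386441471084
 stops [ 99  83  71  16 981] [662.4 -10.8] [84.  15.9] 89.0 41.792373579302875
 stops [ 240   83   76   17 1161] [ 659.  -175.3] [85.7 17.9] 89.1 41.82367683178194
 stops [ 84 102  22  71 901] [610.8  43.2] [80.8 15.2] -1.6 41.60420281759764
 stops [200 109  16  63 659] [605.3 -90.7] [71.6 13.8] 0.5 41.771346976349434
 rim [ 617.4 -409. ] [98.  33.4] -77.2 50.73906299497279
 rim [ 505.4 -382.1] [153.8  79.1] 37.2 50.52242456989254
 tab [163  92  61  14 586] [ 635.71516622 -119.77274373  191.42540257] [ 630.78253879 -137.72919586  181.98605556] [ 640.12654582 -101.0506689   195.91291319]
 tab [  0 120  53  18 787] [618.65471235  12.69432057 176.24506212] [611.8546638   -3.24682712 167.67657953] [624.57807187  30.70964772 183.00473565]
```

View pics/w6.png

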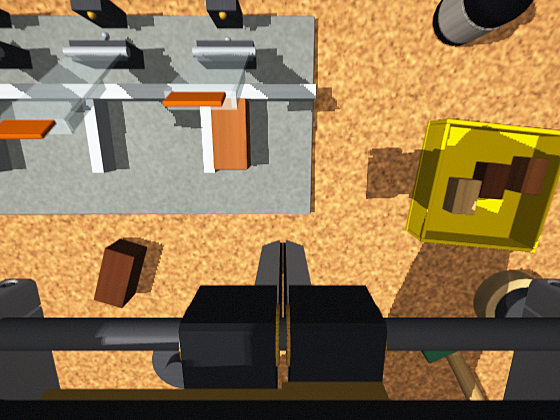

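Blank 3 sits flush in the right bay at (230,134): front face x −79.5, y −40.3, and 0.2° off square. The three offcuts are in the tray at about (490,185). Now I press cover 3.

```bash
cat > cover.py <<'E'
from go import *
def cover(yc,th0=1.25):
    P=[(*mag(15,yc-20),225,A)]
    for t in (th0,1.1,1.0,.9,.8,.7,.6,.5,.42,.35,.28,.2,.13,.06,0,-.02): P.append((*mag(45-146*np.cos(t)+9,yc-20),57+146*np.sin(t),A))
    plan([P[:1],P[1:9],P[9:]])
E
python3 -c "
from cover import *
cover(-120)"
```

```text
t 26.4 at [ 5.35735e+02 -1.77427e+02  2.27671e+02 -1.70000e-02]
[0.1317, -0.0603, np.float64(0.0027), 0.0]   ->  [ 6.68418e+02 -1.19335e+02  2.25000e+02 -1.70000e-02]
--
[-0.007, -0.0, np.float64(0.0294), 0.0]   ->  [ 6.61382e+02 -1.19215e+02  1.95552e+02 -1.70000e-02]
[-0.0272, -0.0, np.float64(0.0379), 0.0]   ->  [ 6.41197e+02 -1.18872e+02  1.87116e+02 -1.70000e-02]
[-0.0399, -0.0, np.float64(0.0451), 0.0]   ->  [ 6.28540e+02 -1.18657e+02  1.79855e+02 -1.70000e-02]
[-0.0518, -0.0, np.float64(0.0536), 0.0]   ->  [ 6.16670e+02 -1.18455e+02  1.71366e+02 -1.70000e-02]
[-0.0627, -0.0, np.float64(0.0633), 0.0]   ->  [ 6.05708e+02 -1.18269e+02  1.61734e+02 -1.70000e-02]
[-0.0727, -0.0, np.float64(0.0739), 0.0]   ->  [ 5.95761e+02 -1.18099e+02  1.51056e+02 -1.70000e-02]
[-0.0815, 0.0, np.float64(0.0856), 0.0]   ->  [ 5.86931e+02 -1.17949e+02  1.39438e+02 -1.70000e-02]
[-0.0891, -0.0, np.float64(0.098), 0.0]   ->  [ 5.79304e+02 -1.17820e+02  1.26996e+02 -1.70000e-02]
--
[-0.0052, 0.0, np.float64(0.0105), 0.0]   ->  [ 5.74121e+02 -1.17732e+02  1.16533e+02 -1.70000e-02]
[-0.009, 0.0, np.float64(0.0199), 0.0]   ->  [ 5.70284e+02 -1.17666e+02  1.07063e+02 -1.70000e-02]
[-0.0122, 0.0, np.float64(0.0296), 0.0]   ->  [ 5.67118e+02 -1.17613e+02  9.73480e+01 -1.70000e-02]
[-0.015, 0.0, np.float64(0.041), 0.0]   ->  [ 5.64343e+02 -1.17565e+02  8.60060e+01 -1.70000e-02]
[-0.0166, 0.0, np.float64(0.0511), 0.0]   ->  [ 5.62665e+02 -1.17537e+02  7.59270e+01 -1.70000e-02]
[-0.0176, 0.0, np.float64(0.0612), 0.0]   ->  [ 5.61696e+02 -1.17520e+02  6.57550e+01 -1.70000e-02]
[-0.0179, 0.0, np.float64(0.07), 0.0]   ->  [ 5.61433e+02 -1.17516e+02  5.70000e+01 -1.70000e-02]
[-0.0178, 0.0, np.float64(0.0729), 0.0]   ->  [ 5.61463e+02 -1.17516e+02  5.40800e+01 -1.70000e-02]
--
```

Request:
{"name": "move_arm", "arguments": {"moves": [[0.132, -0.0603, 0, 0], [0.132, -0.0603, 0, 0], [0.132, -0.0603, 0, 0], [0.132, -0.0603, 0, 0], [0.132, -0.0603, 0.003, 0], [0.132, -0.0603, 0.003, 0]]}}

```text
clock: 27.05
eef_pos: [667.0, -119.6, 220.3]
eef_rot: [-3.141, 0.002, -0.017]
wrist_force: [0.3, 0.2, 0.5]
finger_gap: 0.5
finger_force: 0.0
```

Request:
{"name": "move_arm", "arguments": {"moves": [[-0.003, 0, 0.015, 0], [-0.007, 0, 0.0294, 0], [-0.0175, 0, 0.034, 0], [-0.0272, 0, 0.0379, 0], [-0.0399, 0, 0.0451, 0], [-0.0518, 0, 0.0536, 0], [-0.0627, 0, 0.0633, 0], [-0.0727, 0, 0.0739, 0], [-0.0815, 0, 0.0856, 0], [-0.0891, 0, 0.098, 0]]}}

```text
clock: 28.05
eef_pos: [577.6, -118.5, 123.8]
eef_rot: [3.141, -0.001, -0.018]
wrist_force: [1.1, -0.6, 0.0]
finger_gap: 0.4
finger_force: 0.1
```

Request:
{"name": "move_arm", "arguments": {"moves": [[-0.0052, 0, 0.0105, 0], [-0.009, 0, 0.0199, 0], [-0.0122, 0, 0.0296, 0], [-0.015, 0, 0.041, 0], [-0.0166, 0, 0.0511, 0], [-0.0176, 0, 0.0612, 0], [-0.0179, 0, 0.068, 0], [-0.0179, 0, 0.071, 0], [-0.0179, 0, 0.071, 0]]}}

```text
clock: 28.95
eef_pos: [561.3, -117.7, 56.4]
eef_rot: [3.141, -0.001, -0.016]
wrist_force: [-25.8, 4.7, 51.0]
finger_gap: 0.5
finger_force: 25.3
```

```bash
python3 - <<'E'
from go import *
s=manip.read_state(); print(s['clock'],np.round(s['eef_pos'],1),s['wrist_force'])
E
```

```text
28.95 [ 561.3 -117.7   56.4] [-25.78072491   4.70038937  51.01650806]
```

```bash
python3 - <<'E'
from go import *
plan([[(561.5,-117.6,150,A),(570,16.5,175,A)],[(634,16.5,175,A)],[(440,-10,320,A)]])
E
```

```text
t 28.9 at [ 5.61286e+02 -1.17674e+02  5.63670e+01 -1.60000e-02]
[0.0002, -0.0001, np.float64(-0.0936), 0.001]   ->  [ 5.615e+02 -1.176e+02  1.500e+02 -1.700e-02]
[0.0065, -0.1343, np.float64(-0.1186), 0.001]   ->  [ 5.70e+02  1.65e+01  1.75e+02 -1.70e-02]
--
[0.064, -0.0011, 0.0, 0.0]   ->  [ 6.34e+02  1.65e+01  1.75e+02 -1.70e-02]
--
[-0.1935, 0.0298, -0.145, 0.0]   ->  [ 4.4e+02 -1.0e+01  3.2e+02 -1.7e-02]
--
```

Request:
{"name": "move_arm", "arguments": {"moves": [[0, 0, -0.04, 0], [0, 0, -0.09, 0], [0.0065, -0.134, -0.12, 0], [0.0065, -0.134, -0.12, 0], [0.0065, -0.134, -0.12, 0], [0.0065, -0.134, -0.12, 0], [0.0065, -0.134, -0.12, 0]]}}

```text
clock: 29.65
eef_pos: [569.8, 16.8, 172.1]
eef_rot: [3.141, 0.0, -0.015]
wrist_force: [-0.2, -0.1, 1.7]
finger_gap: 0.6
finger_force: 0.0
```

Request:
{"name": "move_arm", "arguments": {"moves": [[0.02, -0.001, 0, 0], [0.03, -0.001, 0, 0], [0.037, -0.001, 0, 0], [0.044, -0.001, 0, 0], [0.05, -0.001, 0, 0], [0.056, -0.001, 0, 0], [0.061, -0.001, 0, 0], [0.064, -0.001, 0, 0], [0.064, -0.001, 0, 0]]}}

```text
clock: 30.55
eef_pos: [634.0, 16.3, 172.3]
eef_rot: [3.142, -0.0, -0.017]
wrist_force: [-0.6, 0.6, 0.4]
finger_gap: 0.1
finger_force: 0.0
```

Request:
{"name": "move_arm", "arguments": {"moves": [[-0.04, 0, 0, 0], [-0.1935, 0.03, -0.145, 0], [-0.1935, 0.03, -0.145, 0], [-0.1935, 0.03, -0.145, 0], [-0.1935, 0.03, -0.145, 0], [-0.1935, 0.03, -0.145, 0], [-0.1935, 0.03, -0.145, 0], [-0.1935, 0.03, -0.145, 0]], "jaw": 0.06}}

```text
clock: 31.35
eef_pos: [440.2, -10.4, 316.3]
eef_rot: [-3.141, 0.001, -0.017]
wrist_force: [-0.2, 1.8, 0.0]
finger_gap: 58.8
finger_force: 0.0
```

```bash
python3 - <<'E'
from go import *
from meas import *
s=manip.read_state(); print(s['clock'],np.round(s['eef_pos'],1))
report(shot('wrist','w7'))
E
```

```text
31.35 [440.2 -10.4 316.3]
 bench z -0.14047780370526652
 wood [551 117] 413 z 30.5 [ 530.6 -409.6] [43.3 23.4] -2.3 hsv [ 19. 134. 230.]
 wood [245 190] 1354 z 40.5 [429.6  48.4] [80.  39.7] -20.1 hsv [ 10. 182. 115.]
 wood [ 86 229] 1220 z 40.1 [369.6 303.5] [80.8 41.7] 65.9 hsv [ 19. 132. 231.]
 board [   78     0   349   136 31931] [602.5  26.9] [489.4 182.3] 89.1 11.870976416670146
 stops [ 127   10  219   83 5297] [621.   47.5] [287.3 100.7] 89.1 41.78428391754568
 stops [386  10  53  15 757] [ 659.7 -184.7] [67.5 16. ] 89.7 41.94119084821267
 rim [ 565.8 -363.5] [120.5  12.5] -9.9 50.59718326949229
 rim [ 479.  -378.3] [64.7 23.9] 62.3 50.630217579652296
 red top [ 95  90  14  13 159] [567.04362574 236.52910246  48.56760567] [567.2 236.9] [16.7 15.7] 88.8
```

View pics/w7.png

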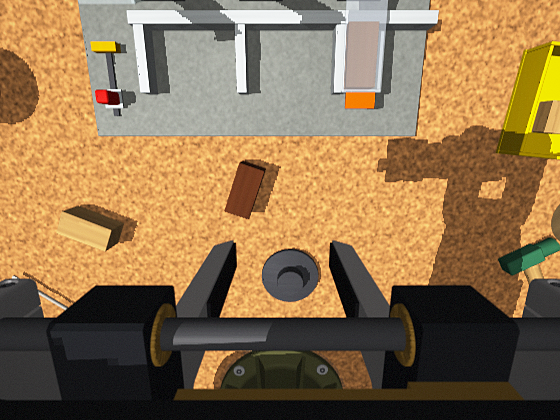

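The cover 3 tab now lies flat at (360,100), over the blank at (360,55). The dark blank is at (245,190) and the pale one at (90,228).

```bash
cat > pick.py <<'E'
from go import *
def pick(cx,cy,a,yc):
    g=np.array([cx,cy])-20*np.array([np.cos(a),np.sin(a)])
    m=lambda x,y,z:(*mag(x,y),z,A)
    plan([[(*g,70,a),(*g,10,a)],[(*g,100,a)],[m(-110,yc-44,100)],[m(-110,yc-44,30),m(-72,yc-44,23.5)]])
E
python3 - <<'E'
from pick import *
pick(429.5,48.4,-.351,15)
E
```

```text
t 31.4 at [ 4.40231e+02 -1.03070e+01  3.15782e+02 -1.70000e-02]
[-0.0306, -0.0651, np.float64(0.2458), 0.334]   ->  [ 4.10719e+02  5.52770e+01  7.00000e+01 -3.51000e-01]
[-0.0306, -0.0651, np.float64(0.3058), 0.334]   ->  [ 4.10719e+02  5.52770e+01  1.00000e+01 -3.51000e-01]
--
[0.0, 0.0, -0.09, 0.0]   ->  [ 4.10719e+02  5.52770e+01  1.00000e+02 -3.51000e-01]
--
[0.1475, 0.0115, 0.0, -0.334]   ->  [ 5.45323e+02 -6.22600e+00  1.00000e+02 -1.70000e-02]
--
[0.0, 0.0, 0.07, 0.0]   ->  [ 5.45323e+02 -6.22600e+00  3.00000e+01 -1.70000e-02]
[0.038, 0.0, 0.0765, 0.0]   ->  [ 5.83317e+02 -6.87200e+00  2.35000e+01 -1.70000e-02]
--
```

Request:
{"name": "move_arm", "arguments": {"moves": [[-0.0306, -0.0651, 0.24, 0.334], [-0.0306, -0.0651, 0.24, 0.334], [-0.0306, -0.0651, 0.24, 0.334], [-0.0306, -0.0651, 0.24, 0.334], [-0.0306, -0.0651, 0.24, 0.334], [-0.0306, -0.0651, 0.24, 0.334], [-0.0306, -0.0651, 0.28, 0.334], [-0.0306, -0.0651, 0.3, 0.334], [-0.0306, -0.0651, 0.3058, 0.334], [-0.0306, -0.0651, 0.3058, 0.334], [-0.0306, -0.0651, 0.3058, 0.334]]}}

```text
clock: 32.5
eef_pos: [411.4, 55.0, 13.0]
eef_rot: [-3.141, -0.002, -0.351]
wrist_force: [-0.4, 1.0, 0.0]
finger_gap: 60.2
finger_force: 0.0
```

Request:
{"name": "move_arm", "arguments": {"moves": [[0, 0, 0, 0], [0, 0, 0, 0], [0, 0, 0, 0], [0, 0, 0, 0]], "jaw": 0.025, "squeeze": 30}}

```text
clock: 32.9
eef_pos: [410.6, 55.1, 12.2]
eef_rot: [-3.141, -0.001, -0.351]
wrist_force: [-1.7, -1.5, 7.0]
finger_gap: 39.9
finger_force: 30.0
```

Request:
{"name": "move_arm", "arguments": {"moves": [[0, 0, -0.03, 0], [0, 0, -0.07, 0], [0, 0, -0.09, 0], [0, 0, -0.09, 0], [0, 0, -0.09, 0]]}}

```text
clock: 33.4
eef_pos: [410.0, 55.1, 101.2]
eef_rot: [3.142, 0.0, -0.351]
wrist_force: [0.5, 0.0, -1.1]
finger_gap: 40.0
finger_force: 30.0
```

Request:
{"name": "move_arm", "arguments": {"moves": [[0.1475, 0.0115, 0, -0.334], [0.1475, 0.0115, 0, -0.334], [0.1475, 0.0115, 0, -0.334], [0.1475, 0.0115, 0, -0.334], [0.1475, 0.0115, 0, -0.334], [0.1475, 0.0115, 0, -0.334], [0.1475, 0.0115, 0, -0.334]]}}

```text
clock: 34.1
eef_pos: [544.0, -5.8, 101.5]
eef_rot: [-3.142, 0.0, -0.016]
wrist_force: [0.7, 0.6, -0.9]
finger_gap: 39.7
finger_force: 30.0
```

```bash
python3 - <<'E'
from go import *
from meas import *
m=lambda x,y,z:(*mag(x,y),z,A)
plan([[m(-110,-29,30),m(-72,-29,25),m(-72,-29,23)]])
c=shot('wrist','w8'); report(c)
p=cloud(c); hsv=cv2.cvtColor(c['frame'],cv2.COLOR_BGR2HSV)
w=(hsv[...,1]>50)&(p[...,2]>100)&(p[...,2]<150)&(p[...,0]<640)&(hsv[...,2]>20)&(p[...,0]>560)
for q,st in comps(c,w,p,100): print('held',st,rect(p[q]),np.percentile(p[q][:,2],[5,50,95]))
E
```

```text
t 34.1 at [ 5.43990e+02 -5.77100e+00  1.01518e+02 -1.60000e-02]
[0.0013, 0.0004, np.float64(0.0715), 0.001]   ->  [ 5.45323e+02 -6.22600e+00  3.00000e+01 -1.70000e-02]
[0.0393, 0.0005, np.float64(0.0765), 0.001]   ->  [ 5.83317e+02 -6.87200e+00  2.50000e+01 -1.70000e-02]
[0.0393, 0.0005, np.float64(0.0785), 0.001]   ->  [ 5.83317e+02 -6.87200e+00  2.30000e+01 -1.70000e-02]
--
 bench z -0.16701822966913937
 wood [403 132] 178 z 57.1 [616.5 -93.5] [67.7  1.1] -1.0 hsv [ 12.  87. 117.]
 board [    0     0   540   252 66947] [614.8  20.4] [477.5 207.9] 89.0 11.897276580283972
 board [ 491    0   64   58 2995] [ 694.8 -197. ] [44.3 40.9] 89.3 12.004470871620867
 stops [    6    58   404   141 17082] [620.7  46.6] [292.  101.9] 89.1 41.81136596155983
 stops [ 486   58   74   26 1800] [ 659.9 -184.2] [57.7 16.5] 88.9 41.94292787845501
 tab [ 95   0 170  12 824] [647.27318895  11.25400557 200.09158598] [646.5064637   -3.04480052 198.54502154] [648.22173765  34.72722011 201.74507583]
held [ 243  160   80   89 6685] (array([581.8,  -6.7]), array([43.9, 40. ]), -0.6) [127.16202196 129.04314549 130.08670353]
```

Request:
{"name": "move_arm", "arguments": {"moves": [[0.0013, 0, 0.04, 0], [0.0013, 0, 0.068, 0], [0.0013, 0, 0.073, 0], [0.02, 0, 0.0745, 0], [0.04, 0, 0.0745, 0], [0.04, 0, 0.0745, 0], [0.04, 0, 0.0765, 0], [0.04, 0, 0.0765, 0], [0.04, 0, 0.0765, 0]]}}

```text
clock: 35.05
eef_pos: [584.4, -6.9, 25.5]
eef_rot: [-3.142, 0.0, -0.017]
wrist_force: [0.9, -0.4, -1.7]
finger_gap: 39.4
finger_force: 30.0
```

Request:
{"name": "move_arm", "arguments": {"moves": [[0, 0, 0, 0], [0, 0, 0, 0], [0, 0, 0, 0]], "jaw": 0.05}}

```text
clock: 35.35
eef_pos: [584.9, -7.0, 25.3]
eef_rot: [3.142, -0.0, -0.017]
wrist_force: [0.9, 0.7, 0.2]
finger_gap: 49.5
finger_force: 0.0
```

Request:
{"name": "move_arm", "arguments": {"moves": [[0, 0, -0.03, 0], [0, 0, -0.046, 0], [0, 0, -0.046, 0], [0, 0.042, -0.046, 0], [0, 0.042, -0.046, 0], [0, 0.042, -0.046, 0], [0, 0.042, -0.02, 0], [0, 0.042, 0, 0], [0, 0.042, 0, 0], [0, 0.042, 0, 0]], "jaw": 0.0}}

```text
clock: 36.35
eef_pos: [584.1, -48.4, 25.1]
eef_rot: [-3.141, 0.001, -0.016]
wrist_force: [0.7, -0.6, -0.3]
finger_gap: 0.6
finger_force: 0.0
```

```bash
python3 - <<'E'
from go import *
from meas import *
m=lambda x,y,z:(*mag(x,y),z,A)
plan([[m(-68,-37.5,25),m(-68,-35,25)]])
home(shot('wrist','w9'),2)
E
```

```text
t 36.4 at [ 5.84075e+02 -4.83820e+01  2.51390e+01 -1.60000e-02]
[0.0026, -0.033, np.float64(0.0001), 0.001]   ->  [ 5.87172e+02 -1.54390e+01  2.50000e+01 -1.70000e-02]
[0.0026, -0.0355, np.float64(0.0001), 0.001]   ->  [ 5.87215e+02 -1.29390e+01  2.50000e+01 -1.70000e-02]
--
blank 9494 x [-86.7 -11.8] y-corner [-64.2 -25.2] ((-51.39814758300781, -44.57727813720703), (80.25128936767578, 40.11009216308594), 0.2578029930591583)
stop y [-0.4 13.3]
fence x [-0.3 15. ]
```

Request:
{"name": "move_arm", "arguments": {"moves": [[0.012, -0.008, 0, 0], [0.012, -0.016, 0, 0], [0.012, -0.024, 0, 0], [0.012, -0.029, 0, 0], [0.012, -0.032, 0, 0], [0.012, -0.034, 0, 0], [0.012, -0.0355, 0, 0], [0.012, -0.0355, 0, 0]]}}

```text
clock: 37.2
eef_pos: [596.6, -15.0, 25.4]
eef_rot: [3.14, 0.0, -0.017]
wrist_force: [-2.5, -8.8, 1.6]
finger_gap: 0.4
finger_force: 4.6
```

```bash
python3 - <<'E'
from go import *
m=lambda x,y,z:(*mag(x,y),z,A)
print(manip.read_state()['wrist_force'])
plan([[m(-118,-42,25),m(-118,-5,25),m(-91,-5,25)]])
E
```

```text
[-2.54161437 -8.79050571  1.62448208]
t 37.2 at [ 5.96625e+02 -1.50100e+01  2.53600e+01 -1.70000e-02]
[-0.0594, 0.0051, np.float64(0.0004), 0.0]   ->  [ 5.37103e+02 -1.90880e+01  2.50000e+01 -1.70000e-02]
[-0.0594, -0.0319, np.float64(0.0004), 0.0]   ->  [ 5.37732e+02  1.79070e+01  2.50000e+01 -1.70000e-02]
[-0.0324, -0.0319, np.float64(0.0004), 0.0]   ->  [ 5.64728e+02  1.74480e+01  2.50000e+01 -1.70000e-02]
--
```

Request:
{"name": "move_arm", "arguments": {"moves": [[0, 0.006, 0, 0], [-0.04, 0.006, 0, 0], [-0.06, 0.006, 0, 0], [-0.06, -0.032, 0, 0], [-0.06, -0.032, 0, 0], [-0.05, -0.032, 0, 0], [-0.042, -0.032, 0, 0], [-0.037, -0.032, 0, 0], [-0.034, -0.032, 0, 0], [-0.032, -0.032, 0, 0], [-0.031, -0.032, 0, 0], [-0.031, -0.032, 0, 0]]}}

```text
clock: 38.4
eef_pos: [564.6, 18.4, 24.8]
eef_rot: [3.141, 0.005, -0.017]
wrist_force: [-13.8, -2.2, 9.5]
finger_gap: 0.3
finger_force: 7.0
```

Request:
{"name": "move_arm", "arguments": {"moves": [[-0.02, 0, 0, 0], [-0.02, 0.055, 0, 0], [-0.02, 0.055, 0, 0], [0.015, 0.055, 0, 0], [0.031, 0.055, 0, 0], [0.031, 0.042, 0, 0], [0.031, 0.036, 0, 0], [0.031, 0.034, 0, 0], [0.031, 0.033, 0, 0], [0.031, 0.032, 0, 0], [0.031, 0.032, 0, 0]]}}

```text
clock: 39.5
eef_pos: [596.1, -14.9, 25.2]
eef_rot: [3.14, 0.0, -0.017]
wrist_force: [-1.1, -10.0, 0.3]
finger_gap: 0.8
finger_force: 5.1
```

Request:
{"name": "move_arm", "arguments": {"moves": [[0, 0.02, 0, 0], [0, 0.03, 0, 0], [-0.05, 0.03, 0, 0], [-0.06, 0.03, -0.05, 0], [-0.06, 0.03, -0.1, 0], [-0.06, 0.03, -0.15, 0], [-0.06, 0.03, -0.2, 0], [-0.06, 0.03, -0.21, 0], [-0.06, 0.03, -0.21, 0]]}}

```text
clock: 40.4
eef_pos: [536.5, -42.7, 236.7]
eef_rot: [3.141, -0.003, -0.017]
wrist_force: [-0.5, -0.2, 0.5]
finger_gap: 0.3
finger_force: 0.0
```

```bash
python3 - <<'E'
from meas import *
from cover import *
c=shot('wrist','w10'); home(c,2); report(c); cover(15,1.3)
E
```

```text
blank 2434 x [-80.2  -2.2] y-corner [-40.1  -1.3] ((-41.193607330322266, -20.62186622619629), (78.43158721923828, 39.74538803100586), 0.031585127115249634)
stop y [ 1.7 13.3]
fence x [ 0.1 15.2]
 bench z -0.14773250582925357
 wood [231 131] 2433 z 52.4 [614.5  16. ] [78.4 39.8] -1.0 hsv [ 10. 183. 115.]
 wood [ 57 306] 259 z 39.5 [372.4 280.3] [40.9 18.4] 67.9 hsv [ 17. 138.  75.]
 board [   15    12   336    68 13041] [713.5  71.5] [394.9  73.6] 88.8 11.892968497763775
 board [ 356   13   74   67 3571] [ 709.3 -176.3] [85.5 71.7] 88.6 11.972124789863528
 board [   33    95   388   115 30581] [584.7  27.3] [489.1 147.1] 89.0 11.843196949848846
 stops [  79   80  248   89 5621] [621.4  47. ] [284.8 100.5] 89.1 41.75527669127422
 stops [374  80  60  16 922] [ 660.  -184.7] [67.5 16. ] 89.1 41.88869959182361
 rim [ 610.8 -367.3] [29.5  4.5] -1.9 49.4397984298897
 rim [ 529.7 -361.7] [123.8  42. ] 12.2 50.63145057100852
 red top [ 44 167  16  15 202] [567.767806   235.2152016   48.34603286] [567.5 236.2] [17.4 16.9] 1.1
 tab [160  73  60   7 212] [649.39597151  14.67135465 200.4267326 ] 
[... 1305 characters left out ...]
0e-02]
[-0.009, 0.0, np.float64(0.0199), 0.0]   ->  [ 5.72579e+02  1.73140e+01  1.07063e+02 -1.70000e-02]
[-0.0122, 0.0, np.float64(0.0296), 0.0]   ->  [ 5.69413e+02  1.73680e+01  9.73480e+01 -1.70000e-02]
[-0.015, 0.0, np.float64(0.041), 0.0]   ->  [ 5.66638e+02  1.74150e+01  8.60060e+01 -1.70000e-02]
[-0.0166, 0.0, np.float64(0.0511), 0.0]   ->  [ 5.6496e+02  1.7444e+01  7.5927e+01 -1.7000e-02]
[-0.0176, 0.0, np.float64(0.0612), 0.0]   ->  [ 5.63991e+02  1.74600e+01  6.57550e+01 -1.70000e-02]
[-0.0179, 0.0, np.float64(0.07), 0.0]   ->  [ 5.63728e+02  1.74650e+01  5.70000e+01 -1.70000e-02]
[-0.0178, 0.0, np.float64(0.0729), 0.0]   ->  [ 5.63757e+02  1.74640e+01  5.40800e+01 -1.70000e-02]
--
```

Blank 2 is home in the middle bay, with its front face at −80.2 and no measurable skew. Now I press cover 2.

Request:
{"name": "move_arm", "arguments": {"moves": [[0.136, -0.0605, 0, 0], [0.136, -0.0605, 0, 0], [0.136, -0.0605, 0, 0], [0.136, -0.0605, 0, 0], [0.136, -0.0605, 0.0096, 0], [0.136, -0.0605, 0.0096, 0]]}}

```text
clock: 41.05
eef_pos: [671.7, 15.1, 222.7]
eef_rot: [3.142, 0.004, -0.017]
wrist_force: [-0.9, 0.3, 0.6]
finger_gap: 0.3
finger_force: 0.0
```

Request:
{"name": "move_arm", "arguments": {"moves": [[0, 0, 0.015, 0], [-0.002, 0, 0.0273, 0], [-0.0175, 0, 0.0325, 0], [-0.0292, 0, 0.0379, 0], [-0.0419, 0, 0.0451, 0], [-0.0538, 0, 0.0536, 0], [-0.0647, 0, 0.0633, 0], [-0.0747, 0, 0.0739, 0], [-0.0835, 0, 0.0856, 0], [-0.0911, 0, 0.098, 0]]}}

```text
clock: 42.05
eef_pos: [580.7, 16.6, 127.3]
eef_rot: [3.142, -0.0, -0.017]
wrist_force: [1.3, 0.1, 0.1]
finger_gap: 0.4
finger_force: 0.1
```

Request:
{"name": "move_arm", "arguments": {"moves": [[-0.0052, 0, 0.0105, 0], [-0.009, 0, 0.0199, 0], [-0.0122, 0, 0.0296, 0], [-0.015, 0, 0.041, 0], [-0.0166, 0, 0.0511, 0], [-0.0176, 0, 0.0612, 0], [-0.0179, 0, 0.066, 0], [-0.0179, 0, 0.069, 0], [-0.0179, 0, 0.069, 0]]}}

```text
clock: 42.95
eef_pos: [564.2, 17.4, 58.7]
eef_rot: [3.142, 0.0, -0.017]
wrist_force: [-1.2, 0.5, 1.5]
finger_gap: 0.5
finger_force: 0.7
```

```bash
python3 - <<'E'
from go import *
s=manip.read_state(); print(s['clock'],np.round(s['eef_pos'],1),s['wrist_force'])
plan([[(*s['eef_pos'][:2],150,A),(370,200,300,.5)]])
E
```

```text
42.95 [564.2  17.4  58.7] [-1.15872277  0.45363649  1.53470637]
t 43.0 at [ 5.64207e+02  1.73660e+01  5.87230e+01 -1.70000e-02]
[0.0, 0.0, np.float64(-0.0913), 0.0]   ->  [ 5.64207e+02  1.73660e+01  1.50000e+02 -1.70000e-02]
[-0.1972, -0.1794, np.float64(-0.2413), -0.517]   ->  [370.  200.  300.    0.5]
--
```

Request:
{"name": "move_arm", "arguments": {"moves": [[0, 0, 0.002, 0], [0, 0, 0.002, 0], [0, 0, -0.05, 0], [0, 0, -0.09, 0], [-0.165, -0.15, -0.241, 0], [-0.165, -0.15, -0.241, 0], [-0.165, -0.15, -0.241, 0], [-0.165, -0.15, -0.241, 0], [-0.165, -0.15, -0.241, 0], [-0.165, -0.15, -0.241, 0], [-0.165, -0.15, -0.241, 0]], "jaw": 0.06}}

```text
clock: 44.05
eef_pos: [401.3, 171.4, 301.6]
eef_rot: [-3.14, -0.004, -0.014]
wrist_force: [0.0, -0.4, -1.2]
finger_gap: 60.2
finger_force: 0.0
```

```bash
python3 - <<'E'
from pick import *
from meas import *
c=shot('wrist','w11'); report(c)
p=cloud(c); hsv=cv2.cvtColor(c['frame'],cv2.COLOR_BGR2HSV); H,S,V=[hsv[...,i] for i in range(3)]
og=(H>3)&(H<17)&(S>190)&(V>150)&(p[...,2]>46)&(p[...,0]>530)&(p[...,0]<600)
for q,st in comps(c,og,p,15): print('low tab',st,*rect(p[q]),np.percentile(p[q][:,2],[5,50,95]))
E
```

```text
bench z -0.14470675690887447
 wood [195 207] 1378 z 40.3 [369.8 303.5] [79.8 40.5] 66.4 hsv [ 19. 134. 229.]
 board [  207     0   353   109 27127] [579.7  26.9] [489.3 138.4] 89.1 11.939351629980422
 stops [269   0  11  59 606] [606.  179.4] [66.2 12.9] -0.9 41.92882567673041
 stops [371   0  15  59 647] [603.9  44.8] [69.2 13.6] -1.4 41.7615218658633
 stops [472   0  22  59 787] [602.1 -90.7] [69.6 16.6] -2.3 41.7245550608655
 red top [224  55  14  15 184] [566.78334    237.07382646  48.54720325] [567.1 236.9] [16.8 16.4] 88.7
low tab [385  57  33  18 540] [558.   17.8] [40.2 19.7] 88.4 [56.73461676 58.41603147 59.89367209]
low tab [490  57  35  18 564] [ 555.9 -117.1] [40.9 20.2] 89.1 [56.85676777 58.3590571  59.84172732]
```

View pics/w11.png

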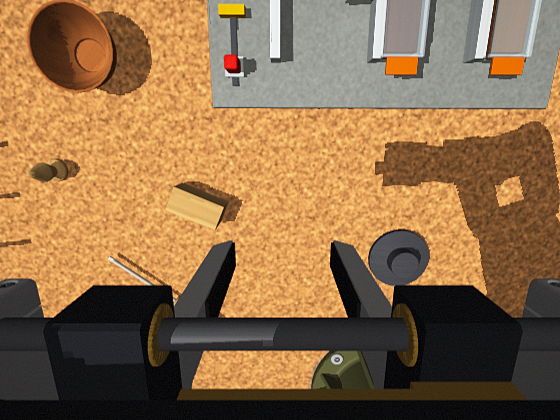

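Covers 2 and 3 are shut: both tabs lie flat at z 58.4, at (402,66) and (507,66). The pale blank is at (195,207), unmoved.

```bash
python3 - <<'E'
from pick import *
pick(369.8,303.5,1.158,150)
E
```

```text
t 44.1 at [ 4.01827e+02  1.70498e+02  3.00129e+02 -1.50000e-02]
[-0.0418, -0.1141, np.float64(0.2301), -1.173]   ->  [361.777 285.18   70.      1.158]
[-0.0418, -0.1141, np.float64(0.2901), -1.173]   ->  [361.777 285.18   10.      1.158]
--
[0.0, 0.0, -0.09, 0.0]   ->  [361.777 285.18  100.      1.158]
--
[-0.0687, 0.233, 0.0, 1.175]   ->  [ 5.47618e+02  1.28755e+02  1.00000e+02 -1.70000e-02]
--
[0.0, 0.0, 0.07, 0.0]   ->  [ 5.47618e+02  1.28755e+02  3.00000e+01 -1.70000e-02]
[0.038, -0.0, 0.0765, 0.0]   ->  [ 5.85612e+02  1.28109e+02  2.35000e+01 -1.70000e-02]
--
```

Request:
{"name": "move_arm", "arguments": {"moves": [[-0.0418, -0.1141, 0.2, -1.173], [-0.0418, -0.1141, 0.2, -1.173], [-0.0418, -0.1141, 0.2, -1.173], [-0.0418, -0.1141, 0.2, -1.173], [-0.0418, -0.1141, 0.2, -1.173], [-0.0418, -0.1141, 0.22, -1.173], [-0.0418, -0.1141, 0.22, -1.173], [-0.0418, -0.1141, 0.22, -1.173], [-0.0418, -0.1141, 0.22, -1.173], [-0.0418, -0.1141, 0.22, -1.173]]}}

```text
clock: 45.1
eef_pos: [362.2, 284.2, 78.8]
eef_rot: [-3.141, 0.001, 1.152]
wrist_force: [0.3, -0.5, 0.3]
finger_gap: 60.2
finger_force: 0.0
```

Request:
{"name": "move_arm", "arguments": {"moves": [[0, 0, 0.03, 0], [0, 0, 0.055, 0], [0, 0, 0.068, 0], [0, 0, 0.0695, 0], [0, 0, 0.0695, 0], [0, 0, 0.0695, 0]]}}

```text
clock: 45.7
eef_pos: [362.4, 285.0, 10.8]
eef_rot: [3.141, -0.001, 1.155]
wrist_force: [0.6, 0.9, 0.3]
finger_gap: 60.1
finger_force: 0.0
```

Request:
{"name": "move_arm", "arguments": {"moves": [[0, 0, 0, 0], [0, 0, 0, 0], [0, 0, 0, 0], [0, 0, 0, 0]], "jaw": 0.025, "squeeze": 30}}

```text
clock: 46.1
eef_pos: [362.0, 285.0, 10.4]
eef_rot: [3.141, -0.0, 1.156]
wrist_force: [-0.8, -0.9, 5.4]
finger_gap: 40.0
finger_force: 29.9
```

Request:
{"name": "move_arm", "arguments": {"moves": [[0, 0, -0.03, 0], [0, 0, -0.07, 0], [0, 0, -0.09, 0], [0, 0, -0.09, 0], [0, 0, -0.09, 0]]}}

```text
clock: 46.6
eef_pos: [361.7, 284.7, 99.5]
eef_rot: [-3.142, 0.0, 1.156]
wrist_force: [-0.2, 0.2, -1.4]
finger_gap: 40.0
finger_force: 29.9
```

Request:
{"name": "move_arm", "arguments": {"moves": [[-0.0687, 0.233, 0, 1.175], [-0.0687, 0.233, 0, 1.175], [-0.0687, 0.233, 0, 1.175], [-0.0687, 0.233, 0, 1.175], [-0.0687, 0.233, 0, 1.175], [-0.0687, 0.233, 0, 1.175], [-0.0687, 0.233, 0, 1.175], [-0.0687, 0.233, 0, 1.175], [-0.0687, 0.233, 0, 1.175], [-0.0687, 0.233, 0, 1.175], [-0.0687, 0.233, 0, 1.175]]}}

```text
clock: 47.7
eef_pos: [547.2, 128.2, 99.4]
eef_rot: [3.141, 0.001, -0.016]
wrist_force: [0.3, -0.1, -1.0]
finger_gap: 39.6
finger_force: 29.9
```

```bash
python3 - <<'E'
from go import *
from meas import *
m=lambda x,y,z:(*mag(x,y),z,A)
plan([[m(-110,106,30),m(-72,106,25)]])
c=shot('wrist','w12')
p=cloud(c); hsv=cv2.cvtColor(c['frame'],cv2.COLOR_BGR2HSV)
w=(hsv[...,1]>50)&(p[...,2]>100)&(p[...,2]<150)&(p[...,0]<640)&(hsv[...,2]>20)&(p[...,0]>560)
for q,st in comps(c,w,p,100): print('held',st,rect(p[q]),np.percentile(p[q][:,2],[5,50,95]))
E
```

```text
t 47.7 at [ 5.47216e+02  1.28210e+02  9.93980e+01 -1.60000e-02]
[0.0004, -0.0006, np.float64(0.0694), 0.001]   ->  [ 5.47618e+02  1.28755e+02  3.00000e+01 -1.70000e-02]
[0.0384, -0.0005, np.float64(0.0744), 0.001]   ->  [ 5.85612e+02  1.28109e+02  2.50000e+01 -1.70000e-02]
--
held [ 241  156   81  100 7615] (array([584.6, 127.7]), array([49.2, 40.1]), -0.1) [127.2595668  128.75077088 129.79138507]
```

Request:
{"name": "move_arm", "arguments": {"moves": [[0, 0, 0.04, 0], [0, 0, 0.067, 0], [0, 0, 0.073, 0], [0.02, 0, 0.0735, 0], [0.0385, 0, 0.0735, 0], [0.0385, 0, 0.0735, 0], [0.0385, 0, 0.076, 0], [0.0385, 0, 0.076, 0], [0.0385, 0, 0.076, 0]]}}

```text
clock: 48.65
eef_pos: [585.5, 127.5, 24.3]
eef_rot: [3.142, 0.0, -0.018]
wrist_force: [0.2, 0.3, -1.6]
finger_gap: 40.0
finger_force: 29.9
```

Request:
{"name": "move_arm", "arguments": {"moves": [[0, 0, 0, 0], [0, 0, 0, 0], [0, 0, 0, 0]], "jaw": 0.05}}

```text
clock: 48.95
eef_pos: [586.0, 127.4, 24.2]
eef_rot: [3.142, -0.0, -0.019]
wrist_force: [-0.2, 0.2, 0.4]
finger_gap: 50.0
finger_force: 0.0
```

Request:
{"name": "move_arm", "arguments": {"moves": [[0, 0, -0.03, 0], [0, 0, -0.046, 0], [0, 0, -0.046, 0], [0, 0.042, -0.046, 0], [0, 0.042, -0.046, 0], [0, 0.042, -0.046, 0], [0, 0.042, -0.02, 0], [0, 0.042, -0.001, 0], [0, 0.042, -0.001, 0], [0, 0.042, -0.001, 0]], "jaw": 0.0}}

```text
clock: 49.95
eef_pos: [585.1, 86.0, 25.1]
eef_rot: [-3.142, 0.001, -0.018]
wrist_force: [0.8, 0.4, 0.5]
finger_gap: 0.2
finger_force: 0.0
```

```bash
python3 - <<'E'
from go import *
from meas import *
m=lambda x,y,z:(*mag(x,y),z,A)
plan([[m(-68,98,25),m(-68,100.2,25)]])
home(shot('wrist','w13'),1)
E
```

```text
t 50.0 at [ 5.85133e+02  8.60350e+01  2.50530e+01 -1.80000e-02]
[0.0037, -0.0341, np.float64(0.0001), -0.001]   ->  [ 5.89476e+02  1.20042e+02  2.50000e+01 -1.70000e-02]
[0.0037, -0.0363, np.float64(0.0001), -0.001]   ->  [ 5.89513e+02  1.22241e+02  2.50000e+01 -1.70000e-02]
--
blank 9828 x [-85.9 -10.8] y-corner [-64.5 -25.5] ((-49.883941650390625, -44.91240692138672), (79.43707275390625, 40.43997573852539), 1.2859046459197998)
stop y [-0.3 13.2]
fence x [-0.5 14.8]
```

Request:
{"name": "move_arm", "arguments": {"moves": [[0.003, -0.008, 0, 0], [0.003, -0.016, 0, 0], [0.003, -0.024, 0, 0], [0.003, -0.029, 0, 0], [0.003, -0.032, 0, 0], [0.003, -0.034, 0, 0], [0.003, -0.036, 0, 0], [0.003, -0.036, 0, 0]]}}

```text
clock: 50.8
eef_pos: [589.5, 120.2, 25.4]
eef_rot: [3.14, -0.001, -0.019]
wrist_force: [3.1, -8.8, 1.0]
finger_gap: 0.4
finger_force: 4.5
```

```bash
python3 - <<'E'
from go import *
m=lambda x,y,z:(*mag(x,y),z,A)
plan([[m(-118,92,25),m(-118,130,25),m(-91,130,25)]])
E
```

```text
t 50.8 at [ 5.89466e+02  1.20201e+02  2.53690e+01 -1.90000e-02]
[-0.05, 0.0063, np.float64(0.0004), -0.002]   ->  [ 5.39381e+02  1.14893e+02  2.50000e+01 -1.70000e-02]
[-0.0501, -0.0317, np.float64(0.0004), -0.002]   ->  [ 5.40027e+02  1.52887e+02  2.50000e+01 -1.70000e-02]
[-0.0231, -0.0318, np.float64(0.0004), -0.002]   ->  [ 5.67023e+02  1.52428e+02  2.50000e+01 -1.70000e-02]
--
```

Request:
{"name": "move_arm", "arguments": {"moves": [[0, 0.006, 0, 0], [-0.04, 0.006, 0, 0], [-0.052, 0.006, 0, 0], [-0.052, -0.032, 0, 0], [-0.052, -0.032, 0, 0], [-0.042, -0.032, 0, 0], [-0.034, -0.032, 0, 0], [-0.028, -0.032, 0, 0], [-0.025, -0.032, 0, 0], [-0.023, -0.032, 0, 0], [-0.0215, -0.032, 0, 0], [-0.0215, -0.032, 0, 0]]}}

```text
clock: 52.0
eef_pos: [566.8, 153.3, 24.8]
eef_rot: [3.141, 0.003, -0.019]
wrist_force: [-8.8, -2.9, 6.1]
finger_gap: 0.6
finger_force: 4.5
```

Request:
{"name": "move_arm", "arguments": {"moves": [[-0.02, 0, 0, 0], [-0.02, 0.055, 0, 0], [-0.02, 0.055, 0, 0], [0.012, 0.055, 0, 0], [0.021, 0.055, 0, 0], [0.021, 0.042, 0, 0], [0.021, 0.036, 0, 0], [0.021, 0.034, 0, 0], [0.021, 0.033, 0, 0], [0.021, 0.032, 0, 0], [0.021, 0.032, 0, 0]]}}

```text
clock: 53.1
eef_pos: [587.4, 120.2, 25.0]
eef_rot: [3.139, 0.001, -0.018]
wrist_force: [-2.9, -12.6, 1.4]
finger_gap: 0.6
finger_force: 6.4
```

Request:
{"name": "move_arm", "arguments": {"moves": [[0, 0.02, 0, 0], [0, 0.03, 0, 0], [-0.05, 0.03, 0, 0], [-0.05, 0.03, -0.05, 0], [-0.05, 0.03, -0.1, 0], [-0.05, 0.03, -0.15, 0], [-0.05, 0.03, -0.2, 0], [-0.05, 0.03, -0.21, 0], [-0.05, 0.03, -0.21, 0]]}}

```text
clock: 54.0
eef_pos: [538.1, 92.7, 236.6]
eef_rot: [-3.141, -0.003, -0.018]
wrist_force: [-0.7, 0.7, -0.8]
finger_gap: 0.4
finger_force: 0.0
```

```bash
python3 - <<'E'
from meas import *
from cover import *
c=shot('wrist','w14'); home(c,1); report(c); cover(150,1.25)
E
```

```text
blank 2100 x [-79.6  -6. ] y-corner [-40.   -1.2] ((-40.796749114990234, -20.357635498046875), (78.1956558227539, 39.98228073120117), 0.015476468950510025)
stop y [ 2.1 13.3]
fence x [-0.5 14.4]
 bench z -0.18105419699264758
 wood [231 130] 2105 z 52.4 [617.2 151.2] [78.2 40. ] -1.0 hsv [ 19. 134. 228.]
 board [  130    12   400   198 37137] [629.5  26.4] [488.8 238.1] 88.9 11.887300546113977
 board [ 357   12  125   67 5093] [711.4 -71.6] [145.8  72.5] 89.1 11.981651903272791
 board [ 486   12   59   67 2653] [ 709.4 -185.5] [72.2 67.7] -1.5 12.062502769054674
 stops [ 242   79   86   89 1983] [622.6  88.5] [100.2  97.8] -1.0 41.785049672829246
 stops [ 375   79   75   89 2168] [620.5 -56.7] [100.4  84.5] -2.1 41.85247468366899
 stops [497  79  56  16 805] [ 659.9 -187.8] [61.8 15.8] 89.0 41.98293269726531
 stops [202 106  15  62 625] [609.4 179.5] [70.9 13.4] 0.4 41.83232312358774
 red top [156 167  15  14 192] [567.63005563 236.12067798  48.58170081] [567.9 236.7] [17.1 16.2] 89.8
 tab [166  89  59  14 704] [638.59719821 151.00144908 192.17554168] [634.34001779 132.59554736 180.40
[... 1128 characters left out ...]
2]
[-0.009, 0.0, np.float64(0.0199), 0.0]   ->  [ 5.74873e+02  1.52295e+02  1.07063e+02 -1.70000e-02]
[-0.0122, 0.0, np.float64(0.0296), 0.0]   ->  [ 5.71708e+02  1.52348e+02  9.73480e+01 -1.70000e-02]
[-0.015, 0.0, np.float64(0.041), 0.0]   ->  [ 5.68933e+02  1.52396e+02  8.60060e+01 -1.70000e-02]
[-0.0166, 0.0, np.float64(0.0511), 0.0]   ->  [ 5.67255e+02  1.52424e+02  7.59270e+01 -1.70000e-02]
[-0.0176, 0.0, np.float64(0.0612), 0.0]   ->  [ 5.66286e+02  1.52441e+02  6.57550e+01 -1.70000e-02]
[-0.0179, 0.0, np.float64(0.07), 0.0]   ->  [ 5.66023e+02  1.52445e+02  5.70000e+01 -1.70000e-02]
[-0.0178, 0.0, np.float64(0.0729), 0.0]   ->  [ 5.66052e+02  1.52445e+02  5.40800e+01 -1.70000e-02]
--
```

Blank 1 is home. I press cover 1 next, then go up to look.

Request:
{"name": "move_arm", "arguments": {"moves": [[0.135, -0.0606, 0, 0], [0.135, -0.0606, 0, 0], [0.135, -0.0606, 0, 0], [0.135, -0.0606, 0, 0], [0.135, -0.0606, 0.0096, 0], [0.135, -0.0606, 0.0096, 0]]}}

```text
clock: 54.65
eef_pos: [672.4, 150.0, 222.7]
eef_rot: [3.141, 0.004, -0.019]
wrist_force: [-0.1, 0.6, 0.4]
finger_gap: 0.5
finger_force: 0.0
```

Request:
{"name": "move_arm", "arguments": {"moves": [[-0.003, 0, 0.015, 0], [-0.007, 0, 0.0294, 0], [-0.0175, 0, 0.034, 0], [-0.0272, 0, 0.0379, 0], [-0.0399, 0, 0.0451, 0], [-0.0518, 0, 0.0536, 0], [-0.0627, 0, 0.0633, 0], [-0.0727, 0, 0.0739, 0], [-0.0815, 0, 0.0856, 0], [-0.0891, 0, 0.098, 0]]}}

```text
clock: 55.65
eef_pos: [583.3, 151.5, 128.1]
eef_rot: [-3.141, -0.001, -0.019]
wrist_force: [0.2, 0.5, -0.3]
finger_gap: 0.2
finger_force: 0.1
```

Request:
{"name": "move_arm", "arguments": {"moves": [[-0.0052, 0, 0.0105, 0], [-0.009, 0, 0.0199, 0], [-0.0122, 0, 0.0296, 0], [-0.015, 0, 0.041, 0], [-0.0166, 0, 0.0511, 0], [-0.0176, 0, 0.0612, 0], [-0.0179, 0, 0.066, 0], [-0.0179, 0, 0.069, 0], [-0.0179, 0, 0.07, 0], [-0.0179, 0, 0.07, 0]]}}

```text
clock: 56.65
eef_pos: [566.8, 152.4, 58.3]
eef_rot: [3.141, 0.001, -0.019]
wrist_force: [-7.1, -0.8, 9.6]
finger_gap: 0.5
finger_force: 5.1
```

Request:
{"name": "move_arm", "arguments": {"moves": [[0, 0, -0.04, 0], [0, 0, -0.09, 0], [-0.06, 0.03, -0.14, 0], [-0.12, 0.06, -0.19, 0], [-0.14, 0.07, -0.24, 0], [-0.14, 0.07, -0.26, 0], [-0.14, 0.07, -0.26, 0]]}}

```text
clock: 57.35
eef_pos: [424.6, 84.5, 320.7]
eef_rot: [-3.141, -0.004, -0.019]
wrist_force: [0.9, -0.6, -0.0]
finger_gap: 0.3
finger_force: 0.0
```

```bash
python3 - <<'E'
from go import *
from meas import *
c=shot('wrist','w15'); report(c)
p=cloud(c); hsv=cv2.cvtColor(c['frame'],cv2.COLOR_BGR2HSV); H,S,V=[hsv[...,i] for i in range(3)]
og=(H>3)&(H<17)&(S>190)&(V>150)&(p[...,2]>46)&(p[...,0]>530)&(p[...,0]<600)
for q,st in comps(c,og,p,15): print('low tab',st,*rect(p[q]),np.percentile(p[q][:,2],[5,50,95]))
d=np.array([567.6,236.5])-O; print('lock mag',d[0]*np.cos(A)+d[1]*np.sin(A),-d[0]*np.sin(A)+d[1]*np.cos(A))
E
```

```text
bench z -0.16284679844417838
 board [  147     0   347   126 24385] [595.2  27. ] [490.1 169.1] 89.0 11.909054399728802
 stops [199   0  14  81 369] [622.2 185.4] [98.6 11.4] -0.6 41.84955755799086
 stops [ 248    0   65   81 1349] [620.4  82.9] [98.5 85.1] -0.7 41.77961082594595
 stops [ 354    0   65   81 1599] [617.5 -56.9] [99.3 85.7] -0.7 41.783103256172126
 stops [460   0  50  13 592] [ 658.2 -186.3] [65.1 13.1] 89.1 41.86971794574208
 red top [164  79  13  13 153] [566.48327091 237.00492447  48.56559655] [566.7 237.3] [17.2 15.4] 88.6
low tab [416  81  29  15 392] [ 554.8 -117.9] [39.5 17.9] 88.7 [57.0635123  58.50695158 59.95282368]
low tab [216  82  30  14 411] [559.2 152.1] [39.7 16.9] 89.2 [56.99577922 58.30329971 59.70035904]
low tab [316  82  29  14 397] [556.6  17.2] [38.5 17. ] 89.0 [56.91657973 58.38024903 59.863689  ]
lock mag -91.85227886902098 214.06951877034615
```

View pics/w15.png

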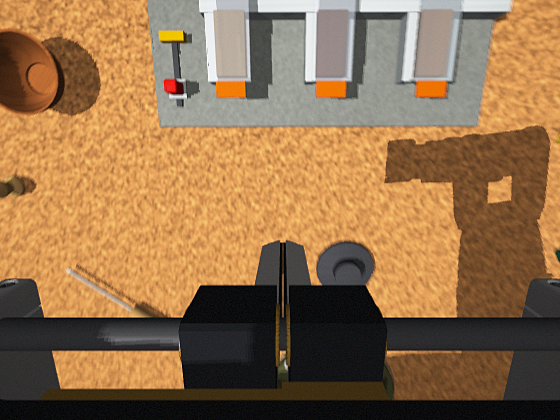

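All three tabs are flat at z 58.4, at (231,88), (331,88) and (431,88). The red lock is at (172,86) and its yellow end stop at (172,35). Now the lock.

```bash
python3 - <<'E'
from go import *
y=lambda x:236.8-(x-567.5)*.017
plan([[(528,y(528),120,A),(528,y(528),32,A)],[(585,y(585),32,A),(598,y(598),32,A)]])
E
```

```text
t 57.4 at [ 4.24393e+02  8.40920e+01  3.24876e+02 -1.90000e-02]
[0.1007, -0.1553, np.float64(0.2049), -0.002]   ->  [ 5.28000e+02  2.37472e+02  1.20000e+02 -1.70000e-02]
[0.1007, -0.1553, np.float64(0.2929), -0.002]   ->  [ 5.28000e+02  2.37472e+02  3.20000e+01 -1.70000e-02]
--
[0.057, -0.0, 0.0, 0.0]   ->  [ 5.85000e+02  2.36502e+02  3.20000e+01 -1.70000e-02]
[0.07, -0.0, 0.0, 0.0]   ->  [ 5.98000e+02  2.36282e+02  3.20000e+01 -1.70000e-02]
--
```

Request:
{"name": "move_arm", "arguments": {"moves": [[0.1007, -0.1553, 0.2, -0.002], [0.1007, -0.1553, 0.2, -0.002], [0.1007, -0.1553, 0.2, -0.002], [0.1007, -0.1553, 0.2, -0.002], [0.1007, -0.1553, 0.2, -0.002], [0.1007, -0.1553, 0.2, -0.002], [0.1007, -0.1553, 0.24, -0.002], [0.1007, -0.1553, 0.275, -0.002], [0.1007, -0.1553, 0.2929, -0.002], [0.1007, -0.1553, 0.2929, -0.002], [0.1007, -0.1553, 0.2929, -0.002]]}}

```text
clock: 58.5
eef_pos: [529.7, 238.6, 25.2]
eef_rot: [-3.141, -0.001, -0.017]
wrist_force: [-1.1, 0.6, 0.8]
finger_gap: 0.4
finger_force: 0.0
```

Request:
{"name": "move_arm", "arguments": {"moves": [[0.01, 0, 0, 0], [0.018, 0, 0, 0], [0.024, 0, 0, 0], [0.03, 0, 0, 0], [0.036, 0, 0, 0], [0.042, 0, 0, 0], [0.048, 0, 0, 0], [0.052, 0, 0, 0], [0.054, 0, 0, 0], [0.056, 0, 0, 0]]}}

```text
clock: 59.5
eef_pos: [585.3, 237.4, 24.5]
eef_rot: [3.142, 0.0, -0.017]
wrist_force: [-1.2, -0.5, 1.2]
finger_gap: 0.3
finger_force: 1.0
```

Request:
{"name": "move_arm", "arguments": {"moves": [[0.002, 0, 0, 0], [0.004, 0, 0, 0], [0.006, 0, 0, 0], [0.008, 0, 0, 0], [0.01, 0, 0, 0]]}}

```text
clock: 60.0
eef_pos: [595.3, 237.3, 24.5]
eef_rot: [3.142, 0.0, -0.017]
wrist_force: [-2.1, -0.0, -0.3]
finger_gap: 0.1
finger_force: 1.0
```

Request:
{"name": "move_arm", "arguments": {"moves": [[0.001, 0, 0, 0], [0.002, 0, 0, 0], [0.003, 0, 0, 0], [0.004, 0, 0, 0]]}}

```text
clock: 60.4
eef_pos: [599.2, 237.2, 24.5]
eef_rot: [3.142, 0.0, -0.017]
wrist_force: [-1.6, -0.8, -0.8]
finger_gap: 0.0
finger_force: 1.0
```

Request:
{"name": "move_arm", "arguments": {"moves": [[0.001, 0, 0, 0], [0.002, 0, 0, 0], [0.002, 0, 0, 0]]}}

```text
clock: 60.7
eef_pos: [599.5, 237.2, 24.5]
eef_rot: [3.141, 0.004, -0.016]
wrist_force: [-16.3, -1.0, 7.6]
finger_gap: 0.3
finger_force: 8.2
```

Request:
{"name": "move_arm", "arguments": {"moves": [[-0.02, 0, 0, 0], [-0.05, 0, -0.03, 0], [-0.08, 0.05, -0.1, 0], [-0.15, 0.1, -0.2, 0], [-0.2, 0.2, -0.26, 0], [-0.2, 0.25, -0.3, 0], [-0.2, 0.28, -0.33, 0], [-0.2, 0.28, -0.35, 0], [-0.2, 0.28, -0.35, 0], [-0.2, 0.28, -0.35, 0], [-0.2, 0.28, -0.35, 0]]}}

```text
clock: 61.8
eef_pos: [396.8, -37.9, 373.6]
eef_rot: [3.141, -0.002, -0.017]
wrist_force: [1.7, -0.7, 0.1]
finger_gap: 0.1
finger_force: 0.0
```

```bash
python3 - <<'E'
from go import *
from meas import *
c=shot('wrist','w16'); report(c)
p=cloud(c); hsv=cv2.cvtColor(c['frame'],cv2.COLOR_BGR2HSV); H,S,V=[hsv[...,i] for i in range(3)]
og=(H>3)&(H<17)&(S>190)&(V>150)&(p[...,2]>46)&(p[...,0]>530)&(p[...,0]<600)
for q,st in comps(c,og,p,15): print('low tab',st,*rect(p[q]),np.percentile(p[q][:,2],[5,50,95]))
t=shot('top','top2'); print(manip.read_state()['eef_pos'],manip.read_state()['wrist_force'])
E
```

```text
bench z -0.1409832273120628
 wood [525  85] 1066 z 30.7 [ 539.8 -429. ] [64.  61.9] 0.3 hsv [ 17. 143. 160.]
 board [   83     0   313   110 20608] [592.2  26. ] [488.2 161.6] 89.1 11.873291232915562
 stops [166   0  63  69 605] [616.8  86. ] [92.4 84.6] 0.1 41.706064052032275
 stops [261   0  58  69 807] [614.4 -53.1] [92.9 84.3] 0.0 41.67845800755316
 stops [355   0  48   7 297] [ 655.1 -184.6] [68.2  6.9] 89.0 41.64841384845363
 rim [ 619.2 -412.2] [78.7  4.9] 83.7 50.95890115438391
 rim [ 544.5 -412.8] [146.4 109.2] -6.1 50.739790013156174
 red top [ 90  29  13  12 134] [617.2868274  234.44650702  48.43284563] [617.3 235.3] [16.5 14.9] 88.0
low tab [141  68  27  14 349] [559.3 151.4] [38.8 18.5] 88.9 [56.62438177 58.22533076 59.60816231]
low tab [231  68  26  14 325] [557.2  17. ] [37.6 18.5] 89.2 [56.85686081 58.19811354 59.72320836]
low tab [322  68  25  14 315] [ 555.1 -118.5] [36.9 18.6] 89.7 [56.95961288 58.25682634 59.70778457]
[397.60672478 -39.41509952 376.54280083] [ 0.63323932  0.19610792 -0.14601378]
```

View pics/w16.png

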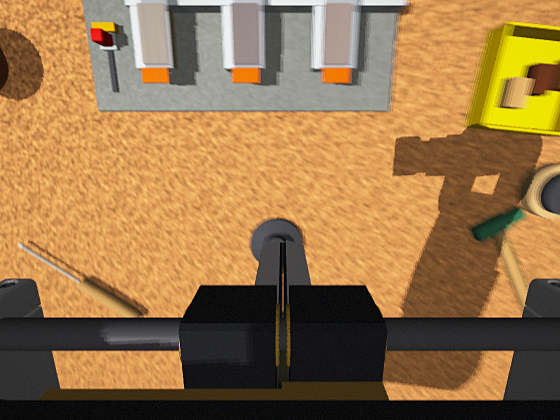

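View pics/top2.png

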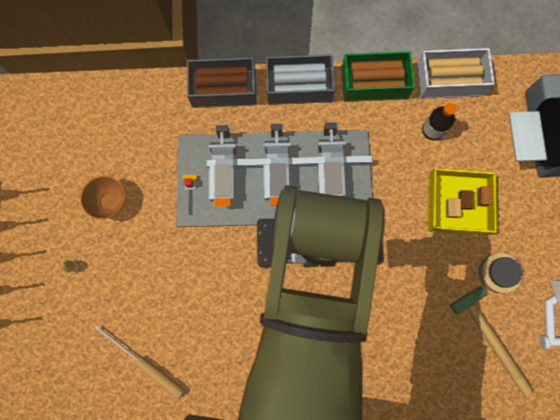

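The lock is against the yellow stop at (104,33), all the covers are shut, and the three offcuts are in the tray at about (467,200) in the top view. The bowl is unmoved at (104,197).

```bash
python3 -c "
from cell import manip
print(manip.sign_off())"
```

```text
the job is handed in; nothing more can be done
None
```

The job is handed in after about 62 s: three offcuts in the tray, three blanks home under shut covers, the lock at its end stop, and the bowl untouched.

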